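Refit the emergency-lamp battery box

TASK

Slide the black safety tab of the battery box aside, lift its hinged lid right up so that it stays open, and lay every dark battery pack on the worktop flat in the box, fin up. Then lower the lid fully shut, take the screwdriver from its wooden stand and drive both slotted lid screws clockwise fully home (turn them with the screwdriver, not with the fingers), and stand the screwdriver back in its stand. There may be two or three packs; leave the other things on the worktop alone.

Things in the scene. Friction and masses are not known exactly. Their poses are not given: they have to be found in the camera images.
- box: Light grey open-topped battery box fixed to the worktop, 130 (x) x 200 (y) x 60 mm high, walls and floor 5 mm, with a hinged lid. Origin under its centre on the worktop; its x axis points from the front (tab side) to the hinge side, y along the hinge, z up. Its inside, one undivided bay 120 x 190 mm, easily takes three packs side by side (for instance at y = -56, 0 and +56 mm with their fins along the box's x). While the lid is down, the bay is covered.
- lid (a joint): Hinge angle of the lid, rad: 0 shut, 1.95 at its stop, leaning back past upright. Over 1.4 counts as open. Its hinge is stiff (about 0.7 N m friction): the lid stays where it is left, though a screwdriver wedged in a screw can drag it up. It will not lift (it stops at 0.03) until the safety tab is slid aside.
- lid_hinge (a point): Middle of the lid's hinge line, on the box's far rim, 66 mm behind the box centre, 62 mm above the worktop; the line runs along the box's y.
- lid_bar (a point): Middle of the lid's handle, a round steel bar 10 mm thick, 60 mm long along the box's y, 35 mm above the lid's top near its front edge. With the lid shut it lies 130 mm in front of the hinge line and 41 mm above it. A downward gripper closing along the box's x can carry it round the arc without tilting, the bar turning between the pads, up to 1.85 rad.
- tab (a joint): Travel of the safety tab, m: 0 locked (hooked over the lid's front lip) to 0.036 released; slides along the box's +y, about 3 N friction, stays where it is left. Over 0.030 frees the lid.
- tab_grip (a point): The tab's upright black finger grip in front of the lid, 24 (box x) x 14 (box y) x 30 mm high, standing from 75 to 105 mm above the worktop; the point is on its middle, 92 mm up. Its axes are the box's.
- screw_left (a joint): Turn of the lid screw at the box's +y side, rad, growing clockwise as seen from above the lid: starts at 0 to 0.9, fully home at its stop 2.6 (over 2.4 counts). About 0.08 N m friction. It sinks 6 mm over the whole turn, 2.3 mm per rad, so the bit must be kept pushed down.
- screw_left_slot (a point): Centre of that screw's slot mouth, on the top of its round steel head. Head 44 mm across, 12 mm high; slot 26 x 9 mm, 7 mm deep, closed at its ends, long side along this point's x axis, turning with the screw; z points out of the head, along the screw's axis. With the lid shut, at box x -20, y +70 mm; the mouth is 86 mm above the worktop when the screw is out and 80 mm when home.
- screw_right (a joint): Turn of the lid screw at the box's -y side; as for screw_left.
- screw_right_slot (a point): Centre of that screw's slot mouth; as for screw_left_slot, at box y -70 mm.
- driver: Flat-bladed screwdriver standing upright, bit down, in the stand; 165 mm long, 130 g. Origin at the tip of the bit, z up along the shaft to the handle. Blade 18 mm wide along its x, 4 mm thick along its y; shaft 10 mm thick; black round flange 40 mm across at 75 to 81 mm above the tip; square dark wooden handle 26 x 26 mm, sides along its x and y, from 81 to 165 mm above the tip.
- stand: Fixed wooden stand for the screwdriver, 90 x 90 x 85 mm high, with a 21 mm square hole right through the middle. Origin under its centre on the worktop. The screwdriver's flange rests on its top, so that the tip is then 10 mm above the worktop.
- pack1: Dark battery pack lying on the worktop, 160 g (the number of packs varies): body 70 (x) x 40 (y) x 22 mm high, with an upright fin in the middle of its top, 40 (x) x 10 (y) x 22 mm, 44 mm high in all. Origin at the centre of its underside, z up. Grip it by the fin.
- pack2: Dark battery pack lying on the worktop, 160 g (the number of packs varies): body 70 (x) x 40 (y) x 22 mm high, with an upright fin in the middle of its top, 40 (x) x 10 (y) x 22 mm, 44 mm high in all. Origin at the centre of its underside, z up. Grip it by the fin.
- pack3: Dark battery pack lying on the worktop, 160 g (the number of packs varies): body 70 (x) x 40 (y) x 22 mm high, with an upright fin in the middle of its top, 40 (x) x 10 (y) x 22 mm, 44 mm high in all. Origin at the centre of its underside, z up. Grip it by the fin.
- tubs: Bystander: two stacked turquoise snack tubs, 104 mm across, 63 mm high.
- rest: Bystander: bamboo spoon rest 100 x 190 mm with a chrome spring clip, 35 mm high.
- jar: Bystander: glass jar 76 mm across, 110 mm high.
- teaspoon: Bystander: steel teaspoon, 140 mm long, lying flat.
- dish: Bystander: brown ceramic dish, 116 mm across, 35 mm high.
- mug: Bystander: white mug, 80 mm across, 90 mm high.
Not all that is in view belongs to the job. Leave any red or yellow look-alike of the pack2 alone.

How it is judged:
By the outcome, as a careful person would: the job done as asked, in the order asked, and still so for the second after the job is handed in, with the robot touching nothing.
Of pack1, pack2, pack3 only 2 to 3 are there at a start; the rules pass over those that are not, and their reading is None.
At some moment in a run one of pack1, pack2, pack3 may be knocked a few centimetres aside while the robot is not near it.
It also fails if it takes over 210 s, if anything falls off the work surface, if the arm or the gripper's body presses on something with over 40 N, if the wrist force passes 120 N, or if a joint passes its speed limit or range.

ROBOT

A 7-joint arm with a two-finger parallel gripper is mounted at the origin on the work surface. World frame = base frame: x ahead of the robot, y to its left, z up, the work surface at z = 0. Lengths are in m, angles in rad, forces in N, time in s.
With the tool pointing down it reaches from about 0.425 to 0.925 m from the base axis. Payload 6.8 kg.
Tool frame: the origin (TCP) lies on the front face of the gripper's body, between the roots of the fingers; the fingertips stand 73 mm ahead of it and the grasp point (between the pads) lies 54 mm ahead of it; z points along the fingers, y is the direction in which the jaws open and shut (so a half turn about z gives the same grasp; the last joint's range is limited). The gripper opens to 85 mm and grips with 20 to 120 N. Pads are 22 mm wide; open, the fingers measure 114 mm over their backs; the gripper's body (76 mm by 85 mm) begins 54 mm behind the grasp point. The pads swing forward as they close: fully open they stand 13 mm farther back than shut.
Start: joints at [-1.264, 0.477, 0.022, 1.555, -0.011, 1.109, -0.083], TCP at [0.272, 0.618, 0.304] pointing down, gripper open.
Joint ranges: [-2.96, 2.96], [-0.34, 2.1], [-1.41, 1.46], [0.24, 2.44], [-1.37, 4.51], [0.17, 1.92], [-2.96, 2.96]. Speed limits (rad/s): [2.39, 2.39, 3.14, 3.14, 3.14, 3.14, 3.14].

INTERFACE

Orientations are given as a rotation vector (axis times angle).
In Python, from bench import * gives the robot as it stands.
- The arm moves only by the tool jog_arm, never from a script. Its argument "plan" is a list of rows, each a list of 2 entries, a list of its own where there are three numbers: the shift along the world's x, y, z in cm, then the turn about the world's z in rad. In form: [[[tx, ty, tz], twist], ...]. A call has 1 to 12 rows; each row shifts and turns the commanded pose from where the row before left it; what a row does not reach is not made up. A row lasts 1/10 s, in which the tool goes at most 50 mm and 8.59 degrees, less where a joint would pass 70% of its speed; a pose out of reach is approached as far as the arm can. A call is refused whole if a number of a shift passes 5 or a number of a turn 0.15, either way. A call with a gripper value outside its range is refused whole. "hand" is the finger opening in cm, from 0 to 8.54, set as the call begins (left out, the last holds). The fingers move at their own pace and stop on an object; "grip_force" is the grip in N (left out, the last holds). Time passes only in rows, so rows that do not move let the fingers close. It gives the time, the measured TCP pose, the force and the opening at its end, in the units of the state.
- get_obs(): the state, without advancing time (a new reading comes with each control period).
- grab_frame(name): name is "scene" or "side" or "wrist"; returns the picture (384x512x3 uint8, red, green, blue); there is no depth.
- get_calibration(name): a dict with "intrinsics" (3x3 intrinsics, pixels), "xyz" and "orientation" of the camera in the world. Camera axes: x right, y down, z forward; pixel columns grow to the right and rows downward; lengths in m; the calibration is good to about 2 mm. A picture is of the moment at which its call begins: read the wrist's pose just before it. get_calibration takes no time and is no camera call; for the wrist camera it gives the pose at the moment of the call.
- hand_in(): hands the job in, once; it reports no verdict.
The state is a dict: "clock": time; "joints": joint angles; "qvel": joint speeds; "tau": joint torques, N m; "tcp_pos": TCP position; "orientation": TCP orientation; "contact_force": force on the tool from outside, world axes, zero at the start; "moment": the same for the moment, N m; "grip_width": finger opening in m.
Only numpy, scipy, OpenCV 4.12 (cv2) and the standard library are available. Lean on these libraries where they do the work, as an engineer would, in place of code of your own. Each camera call takes 0.05 s, during which the arm holds its last target. There are 200 camera calls.

## Working session

There is one attempt and no reset: what is moved stays moved. The work goes in short steps, Python scripts to look and compute and a tool call to move; the robot and the scene stay as the last step left them, time stands still between calls to the robot, and variables do not carry over. Pictures are saved under pics/ and viewed, about 12 in all and at most 16, crops included, and the job is handed in when it is done.

Besides the shell and the picture viewer there is one more tool, called by a JSON object that holds its "name" and its "arguments", one argument or row to a line. jog_arm: Moves the arm, as the interface text tells. Its arguments: {"type":"object","properties":{"plan":{"type":"array","items":{"type":"array"}},"hand":{"type":"number"},"grip_force":{"type":"number"}},"required":["plan"]}

```bash
mkdir -p pics; ls; cat > h.py <<'E'
from bench import *
import numpy as np, cv2
from scipy.spatial.transform import Rotation as R
def rot(o):
    o=np.array(o,float)
    return o if o.shape==(3,3) else R.from_rotvec(o).as_matrix()
def px2w(cal,u,v,z):
    K=np.array(cal['intrinsics']);d=rot(cal['orientation'])@np.linalg.solve(K,[u,v,1]);c=np.array(cal['xyz'])
    return c+d*(z-c[2])/d[2]
def w2px(cal,p):
    K=np.array(cal['intrinsics']);q=K@(rot(cal['orientation']).T@(np.array(p)-np.array(cal['xyz'])));return q[:2]/q[2]
def snap(n,f):
    c=get_calibration(n);im=grab_frame(n);cv2.imwrite('pics/'+f,im[:,:,::-1]);return c,im
E
python3 - <<'E'
from h import *
print(get_obs())
for n in('scene','side','wrist'):
    c,im=snap(n,n+'0.png');print(n,c)
a=cv2.imread('pics/scene0.png');cv2.imwrite('pics/scene0b.png',cv2.resize(a,(800,600),interpolation=cv2.INTER_CUBIC))
a=cv2.imread('pics/side0.png');cv2.imwrite('pics/side0b.png',cv2.resize(a,(800,600),interpolation=cv2.INTER_CUBIC))
E
```

```text
pics
{'clock': 0.0, 'joints': array([-1.26410595,  0.47778998,  0.02235294,  1.55647098, -0.0114928 ,
        1.10928943, -0.08311867]), 'qvel': array([ 0.00159465,  0.00140985,  0.00050095, -0.0003611 ,  0.00180484,
       -0.00207054, -0.0012247 ]), 'tau': array([ 4.67141635e-04, -5.96452045e+01,  1.60812624e+00, -2.81194675e+01,
        1.24586347e-02,  9.29083413e-03, -4.66557523e-06]), 'tcp_pos': array([0.27184966, 0.61732753, 0.3029244 ]), 'orientation': array([-6.46851642e-01, -3.07404183e+00,  2.85046798e-03]), 'contact_force': array([-0.11912052, -0.99928688,  0.63578953]), 'moment': array([-0.00052823,  0.003913  , -0.00627888]), 'grip_width': 0.08544671921501022}
scene {'intrinsics': array([[414.22222539,   0.        , 252.42038755],
       [  0.        , 414.22222539, 184.73346628],
       [  0.        ,   0.        ,   1.        ]]), 'xyz': array([ 1.03437906, -0.62894042,  1.30461508]), 'orientation': array([-2.46461489, -0.76211315,  0.20437377])}
side {'intrinsics': array([[426.69916452,   0.        , 256.21818229],
       [  0.        , 426.69916452, 192.6123891 ],
       [  0.        ,   0.        ,   1.        ]]), 'xyz': array([ 0.33101367, -1.04679665,  1.06722872]), 'orientation': array([-2.28148441,  0.27813529, -0.12766232])}
wrist {'intrinsics': array([[274.91277176,   0.        , 256.85271838],
       [  0.        , 274.91277176, 193.97423205],
       [  0.        ,   0.        ,   1.        ]]), 'xyz': array([0.20666363, 0.64718618, 0.37338657]), 'orientation': array([2.42673265, 1.58467641, 0.22008948])}
```

View pics/scene0b.png

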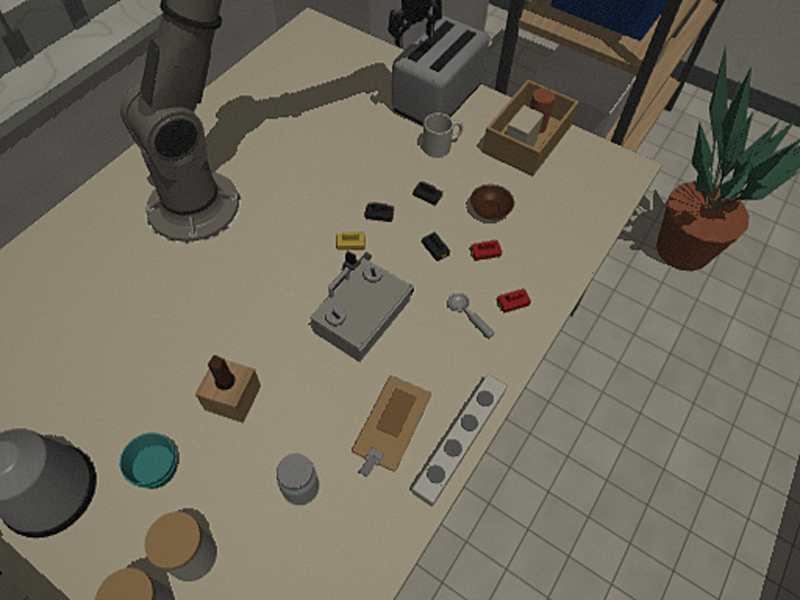

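View pics/side0b.png

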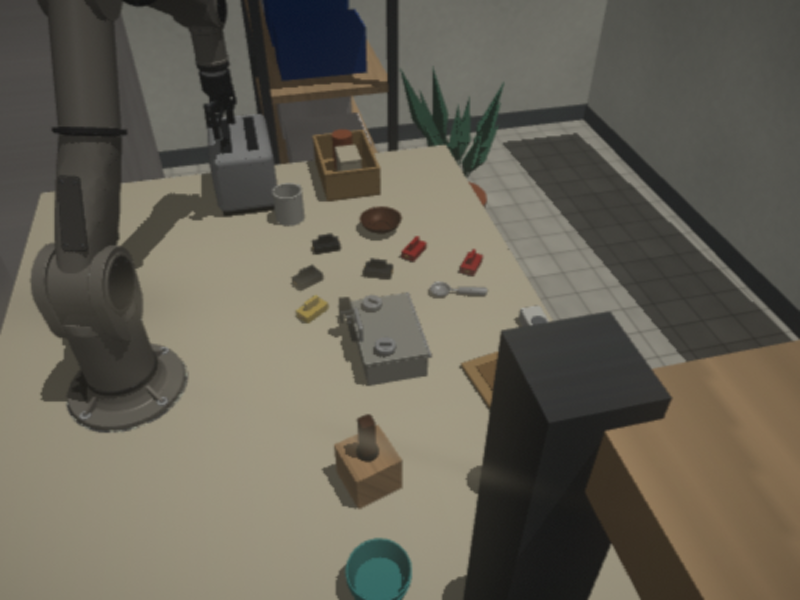

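The scene view shows three dark packs at (379,212), (428,192) and (436,246), with a yellow look-alike at (351,241) and red ones at (486,250) and (514,300). The box is at (362,305), the tab at (350,260) and the stand at (228,388). Next I'll confirm these in an enlarged crop.

```bash
python3 - <<'E'
import cv2
a=cv2.imread('pics/scene0.png')
cv2.imwrite('pics/c1.png',cv2.resize(a[110:230,190:350],(800,600),interpolation=cv2.INTER_CUBIC))
b=cv2.imread('pics/side0.png')
cv2.imwrite('pics/c2.png',cv2.resize(b[140:260,180:340],(800,600),interpolation=cv2.INTER_CUBIC))
E
```

```text
(no output)
```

View pics/c1.png

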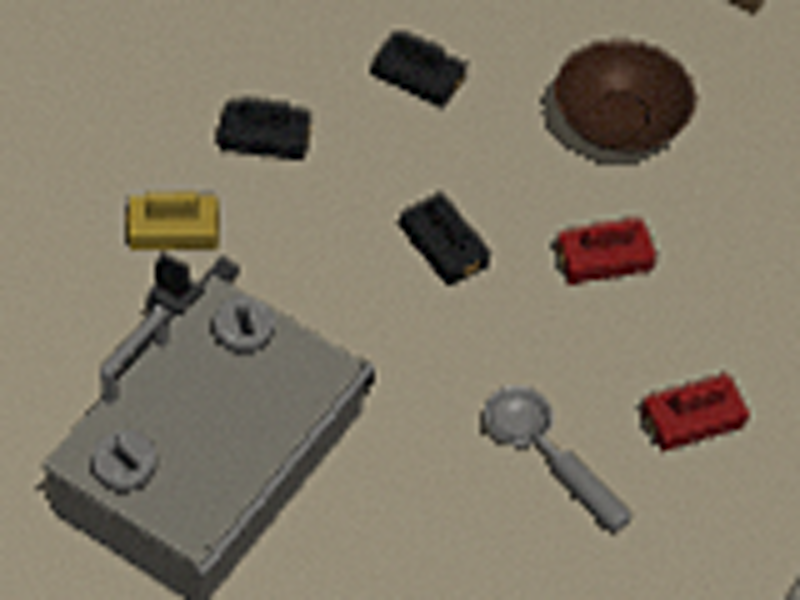

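```bash
python3 - <<'E'
from h import *
c=get_calibration('scene')
P=lambda x,y,z:px2w(c,190+(x-2)/5,110+(y-2)/5,z)
sl=P(242,320,.086);sr=P(124,458,.086)
print('screws',sl,sr,np.linalg.norm(sl-sr))
ey=(sl-sr)[:2];ey/=np.linalg.norm(ey);ex=np.array([ey[1],-ey[0]])
m=((sl+sr)/2)[:2];o=m+.02*ex
print('box o',o,'yaw',np.degrees(np.arctan2(ex[1],ex[0])))
for n,b in dict(tab=(172,270,.105),barL=(108,378,.103),barR=(162,318,.103),cR=(370,368,.064),cB=(205,570,.064),cF=(45,468,.064)).items():
    w=P(*b);d=w[:2]-o;print(n,w,'box',d@ex,d@ey)
for n,cc,z in (('pA',[(225,100),(310,108),(306,158),(218,148)],.022),('pB',[(402,35),(467,70),(444,105),(370,68)],.022),('pC',[(440,195),(490,262),(454,283),(402,222)],.022)):
    W=np.array([P(*q,z) for q in cc]);print(n,W.mean(0),W.round(3).tolist())
S=lambda x,y,z:px2w(c,x*.64,y*.64,z)
for q in ((197,388),(240,420),(260,378),(217,357)):print('st',S(*q,.085))
print('handle top',S(214,358,.175))
for n,q,z in (('mug',(438,150),0),('dish',(490,203),.03),('tub',(150,460),.06),('jar',(297,465),.11)):print(n,S(*q,z))
E
```

```text
screws [0.53845231 0.04590197 0.086     ] [ 0.53810683 -0.09330848  0.086     ] 0.1392108862890567
box o [ 0.5582795  -0.02375289] yaw -0.14219164802631162
tab [0.48026433 0.04230708 0.105     ] box -0.07817887459006154 0.0658661561355155
barL [ 0.49739499 -0.05577677  0.103     ] box -0.060804850213987384 -0.03217487645211503
barR [0.49816717 0.00585683 0.103     ] box -0.060185627544659275 0.029460446734040163
cR [0.62881627 0.07618915 0.064     ] box 0.07028851742155713 0.10011677898950565
cB [ 0.62653228 -0.12270213  0.064     ] box 0.06849812482871241 -0.09877955237898964
cF [ 0.48905584 -0.12110385  0.064     ] box -0.06898185124158297 -0.09752245819943271
pA [0.42020155 0.24365201 0.022     ] [[0.377, 0.25, 0.022], [0.438, 0.282, 0.022], [0.464, 0.237, 0.022], [0.401, 0.206, 0.022]]
pB [0.48915684 0.36755099 0.022     ] [[0.456, 0.39, 0.022], [0.521, 0.389, 0.022], [0.525, 0.346, 0.022], [0.454, 0.345, 0.022]]
pC [0.59887625 0.23221507 0.022     ] [[0.571, 0.267, 0.022], [0.638, 0.234, 0.022], [0.625, 0.201, 0.022], [0.561, 0.227, 0.022]]
st [ 0.41188207 -0.39101649  0.085     ]
st [ 0.52936016 -0.39347048  0.085     ]
st [ 0.50248242 -0.30172296  0.085     ]
st [ 0.39721903 -0.31580149  0.085     ]
handle top [ 0.44095136 -0.34379382  0.175     ]
mug [0.41849557 0.5345028  0.        ]
dish [0.64275898 0.42430333 0.03      ]
tub [ 0.42990294 -0.54911856  0.06      ]
jar [ 0.68602992 -0.40511107  0.11      ]
```

View pics/c2.png

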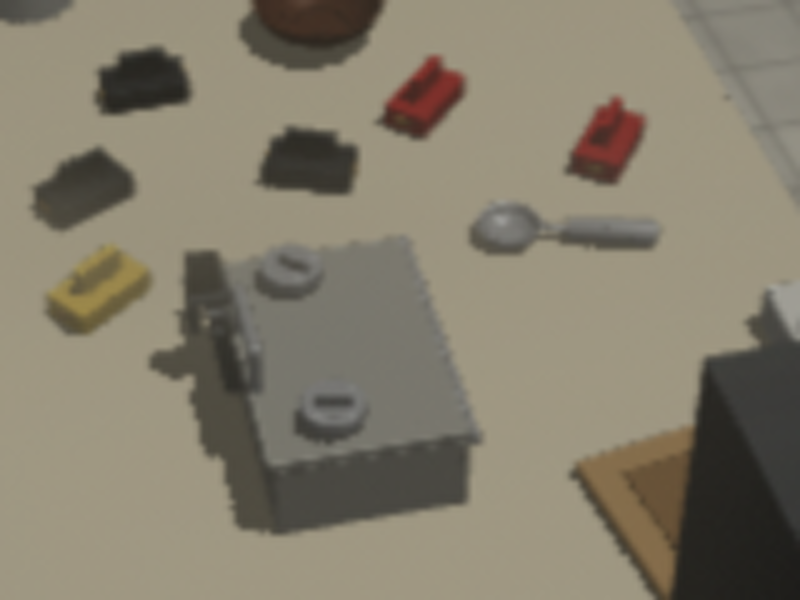

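Box at about (0.558, -0.024), yaw about 0. The box corners, bar and tab all match the given sizes. The three dark packs are A (0.420,0.244), B (0.489,0.367) and C (0.599,0.232). I'll move over the tab.

{"name": "jog_arm", "arguments": {
  "plan": [
    [[1.4,-4,-0.2],0.034],
    [[1.4,-4,-0.2],0.034],
    [[1.4,-4,-0.2],0.034],
    [[1.4,-4,-0.2],0.034],
    [[1.4,-4,-0.2],0.034],
    [[1.4,-4,-0.2],0.034],
    [[1.4,-4,-0.2],0.034],
    [[1.4,-4,-0.2],0.034],
    [[1.4,-4,-0.2],0.034],
    [[1.4,-4,-0.2],0.034],
    [[1.4,-4,-0.2],0.034],
    [[1.4,-4,-0.2],0.034]
  ],
  "hand": 3.2
}}

```text
clock: 1.35
tcp_pos: [0.4402, 0.1361, 0.2799]
orientation: [0.008, 3.141, 0.0]
contact_force: [1.4, 0.3, -0.0]
grip_width: 0.0319
```

{"name": "jog_arm", "arguments": {
  "plan": [
    [[1.3,-3.2,-0.7],0],
    [[1.3,-3.2,-0.7],0],
    [[1.2,-3.1,-0.7],0],
    [[0,0,0],0],
    [[0,0,0],0]
  ]
}}

```text
clock: 1.85
tcp_pos: [0.4779, 0.0422, 0.2587]
orientation: [-0.014, -3.141, 0.0]
contact_force: [0.5, 0.1, -0.4]
grip_width: 0.0319
```

```bash
python3 - <<'E'
from h import *
o=get_obs();print(o['joints'],o['tcp_pos'],o['orientation'],o['contact_force'])
c,im=snap('wrist','w1.png');print(c['xyz'],rot(c['orientation']).round(3).tolist())
cv2.imwrite('pics/w1b.png',cv2.resize(im[:,:,::-1],(800,600),interpolation=cv2.INTER_CUBIC))
for p in ((.479,.042,.105),(.494,-.054,.103),(.494,.006,.103),(.538,.046,.086)):print(w2px(c,p)*800/512)
E
```

```text
[-0.44307276  0.21062997  0.25749269  2.07111183 -0.06983327  0.86857565
  1.41619676] [0.47789448 0.04222971 0.25866641] [-1.37558139e-02 -3.14080228e+00  1.95450355e-04] [ 0.47134145  0.14278681 -0.3940631 ]
[0.40675937 0.04430446 0.32906728] [[0.008, 0.961, 0.275], [1.0, -0.008, -0.003], [-0.0, 0.275, -0.962]]
[398.34220832 317.53787897]
[227.95212021 343.14022909]
[334.58774154 342.34511511]
[405.86525085 397.65924311]
```

View pics/w1b.png

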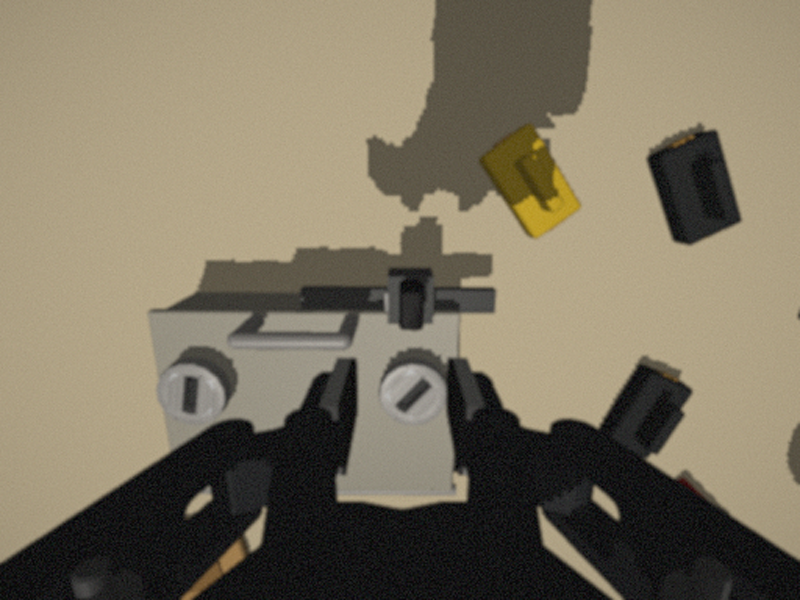

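```bash
python3 - <<'E'
from h import *
c=get_calibration('wrist')
P=lambda x,y,z:px2w(c,x*.64,y*.64,z)
for n,x,y,z in (('sl',414,390,.086),('sr',191,390,.086),('tab1',390,270,.105),('tab2',432,270,.105),('tabtopinner L',400,278,.105),('tabR',424,278,.105),('tabbot',411,325,.080),('bar1',230,340,.103),('bar2',352,338,.103),('cF',150,311,.067),('cL',460,311,.067),('back',400,494,.067)):print(n,P(x,y,z).round(4))
for n,q,z in (('pA',(694,187),.022),('pC',(650,410),.022)):print(n,P(*q,z))
E
python3 -c "
import cv2
a=cv2.imread('pics/w1.png')
cv2.imwrite('pics/c3.png',cv2.resize(a[160:280,80:320],(800,400),interpolation=cv2.INTER_CUBIC))"
```

```text
sl [0.5328 0.0523 0.086 ]
sr [ 0.5319 -0.0871  0.086 ]
tab1 [0.4525 0.0389 0.105 ]
tab2 [0.4526 0.0612 0.105 ]
tabtopinner L [0.4569 0.0442 0.105 ]
tabR [0.4569 0.057  0.105 ]
tabbot [0.4919 0.0506 0.08  ]
bar1 [ 0.4923 -0.0516  0.103 ]
bar2 [0.4916 0.017  0.103 ]
cF [ 0.4859 -0.1157  0.067 ]
cL [0.4871 0.0821 0.067 ]
back [0.6261 0.0429 0.067 ]
pA [0.41238348 0.2472393  0.022     ]
pC [0.58480431 0.2432675  0.022     ]
```

View pics/c3.png

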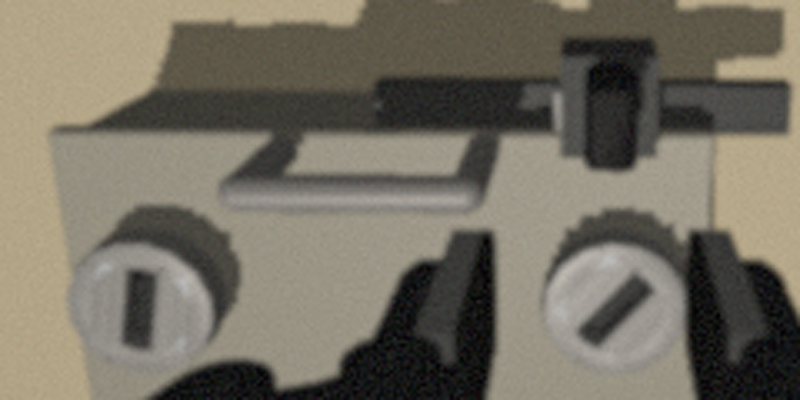

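```bash
python3 - <<'E'
from h import *
c=get_calibration('side')
P=lambda x,y,z:px2w(c,180+(x-2)/5,140+(y-2)/5,z)
for n,x,y,z in (('sl',290,267,.086),('sr',331,406,.086),('cF',275,465,.066),('cB',480,438,.066),('cR',410,238,.066),('handle?',0,0,0)):print(n,P(x,y,z).round(4))
w=get_calibration('wrist');
for q in ((612,117,.105),(612,165,.105),(612,72,.105),(612,307,.086),(140,305,.086)):print(px2w(w,80+(q[0]-1.2)*.3,160+(q[1]-1.2)*.3,q[2]).round(4))
# slots
for a,b in (((582,340),(648,280)),((138,350),(142,270))):
    A=px2w(w,80+a[0]*.3,160+a[1]*.3,.086);B=px2w(w,80+b[0]*.3,160+b[1]*.3,.086);print('slot',np.degrees(np.arctan2(*(B-A)[1::-1])),np.linalg.norm(B-A),(A+B)/2)
E
```

```text
sl [0.5368 0.0428 0.086 ]
sr [ 0.5342 -0.096   0.086 ]
cF [ 0.4917 -0.1197  0.066 ]
cB [ 0.6257 -0.1282  0.066 ]
cR [0.6313 0.0751 0.066 ]
handle? [0.3816 0.5449 0.    ]
[0.4715 0.0502 0.105 ]
[0.4844 0.0502 0.105 ]
[0.4597 0.0502 0.105 ]
[0.5351 0.0506 0.086 ]
[ 0.5336 -0.0879  0.086 ]
slot 135.08626063563165 0.0274517457367594 [0.53655587 0.05178695 0.086     ]
slot 169.44846281628105 0.026497487735160693 [ 0.53578341 -0.08784828  0.086     ]
```

{"name": "jog_arm", "arguments": {
  "plan": [
    [[-0.2,0.2,-2],0],
    [[-0.2,0.2,-3],0],
    [[0,0,-3],0],
    [[0,0,-1.5],0],
    [[0,0,-1],0],
    [[0,0,0],0],
    [[0,0,0],0]
  ],
  "hand": 3.4
}}

```text
clock: 2.6
tcp_pos: [0.4744, 0.0474, 0.1545]
orientation: [0.009, 3.141, 0.001]
contact_force: [0.1, 0.1, 0.5]
grip_width: 0.0342
```

{"name": "jog_arm", "arguments": {
  "plan": [
    [[0,0,0],0],
    [[0,0,0],0],
    [[0,0,0],0],
    [[0,0,0],0],
    [[0,0,0],0]
  ],
  "hand": 0.8,
  "grip_force": 30
}}

```text
clock: 3.1
tcp_pos: [0.4746, 0.0471, 0.1548]
orientation: [0.011, 3.14, 0.002]
contact_force: [-1.5, 2.3, 7.2]
grip_width: 0.0134
```

{"name": "jog_arm", "arguments": {
  "plan": [
    [[0,0.5,0],0],
    [[0,0.8,0],0],
    [[0,0.8,0],0],
    [[0,0.8,0],0],
    [[0,0.5,0],0],
    [[0,0.2,0],0],
    [[0,0,0],0]
  ]
}}

```text
clock: 3.8
tcp_pos: [0.4751, 0.0811, 0.1548]
orientation: [0.014, 3.139, -0.002]
contact_force: [1.4, -4.5, 5.7]
grip_width: 0.0134
```

{"name": "jog_arm", "arguments": {
  "plan": [
    [[0,0.3,0],0],
    [[0,0,0],0],
    [[0,0,0],0]
  ]
}}

```text
clock: 4.1
tcp_pos: [0.4751, 0.0815, 0.1547]
orientation: [0.018, 3.139, -0.006]
contact_force: [1.5, -13.1, 7.0]
grip_width: 0.0136
```

{"name": "jog_arm", "arguments": {
  "plan": [
    [[0,0,0],0],
    [[0,0,0],0],
    [[0,0,0],0],
    [[0,0,1],0],
    [[0,0,3],0],
    [[0,0,3],0],
    [[0,0,2],0],
    [[0,0,0],0]
  ],
  "hand": 4
}}

```text
clock: 4.9
tcp_pos: [0.4755, 0.0864, 0.2472]
orientation: [0.01, 3.136, 0.004]
contact_force: [0.1, 0.4, -0.0]
grip_width: 0.0398
```

```bash
python3 - <<'E'
from h import *
o=get_obs();print(o['joints'],o['tcp_pos'])
c,im=snap('wrist','w2.png');print(c['xyz'],o['tcp_pos'])
cv2.imwrite('pics/w2b.png',cv2.resize(im[100:340,80:400,::-1],(800,600),interpolation=cv2.INTER_CUBIC))
E
```

```text
[-0.52592064  0.23025205  0.25087493  2.07798463 -0.07743993  0.83581604
  1.33467213] [0.47553059 0.08641987 0.24716898]
[0.40397244 0.0881392  0.31716448] [0.47553059 0.08641987 0.24716898]
```

View pics/w2b.png

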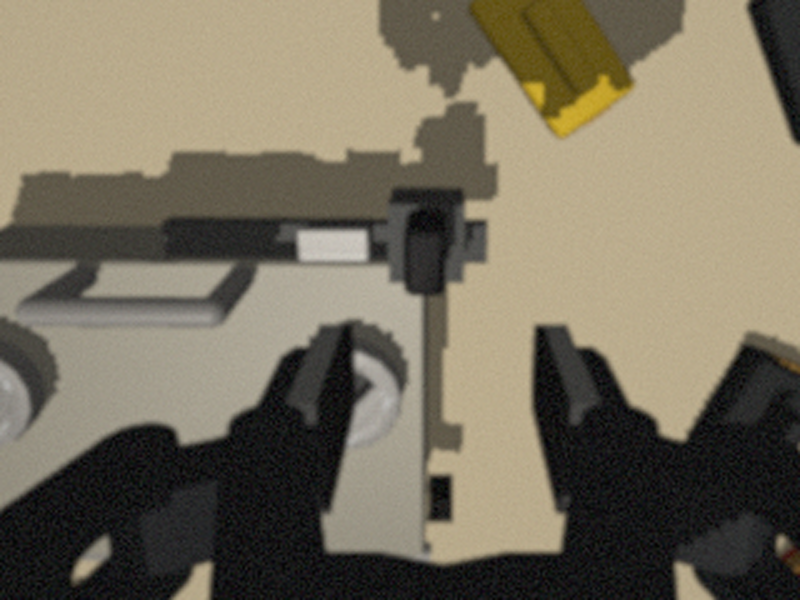

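{"name": "jog_arm", "arguments": {
  "plan": [
    [[0.15,-0.95,0],-0.143],
    [[0.15,-0.95,0],-0.143],
    [[0.15,-0.95,0],-0.143],
    [[0.15,-0.95,0],-0.143],
    [[0.15,-0.95,0],-0.143],
    [[0.15,-0.95,0],-0.143],
    [[0.15,-0.95,0],-0.143],
    [[0.15,-0.95,0],-0.143],
    [[0.15,-0.95,0],-0.143],
    [[0.15,-0.95,0],-0.143],
    [[0.2,-0.9,0],-0.143],
    [[0,0,0],0]
  ]
}}

```text
clock: 6.15
tcp_pos: [0.4905, -0.0192, 0.2431]
orientation: [-2.234, -2.208, 0.003]
contact_force: [0.6, -0.1, 0.1]
grip_width: 0.0404
```

```bash
python3 - <<'E'
from h import *
o=get_obs();print(o['joints'],o['tcp_pos'],o['orientation'])
c,im=snap('wrist','w3.png');print(c['xyz'])
cv2.imwrite('pics/w3b.png',cv2.resize(im[:,:,::-1],(800,600),interpolation=cv2.INTER_CUBIC))
for x in (.492,.497): print(w2px(c,(x,-.018,.103))*800/512,w2px(c,(x,.012,.103))*800/512)
E
```

```text
[-0.58889322  0.27999125  0.59527221  2.07823425 -0.20758072  0.84212163
  0.11585032] [ 0.4904801  -0.019163    0.24305229] [-2.2343254  -2.20805963  0.00322771]
[0.49038854 0.05249687 0.31334743]
[407.0114667  321.05018414] [406.55955882 263.71972971]
[416.70307673 320.95541391] [416.62974375 263.6138234 ]
```

View pics/w3b.png

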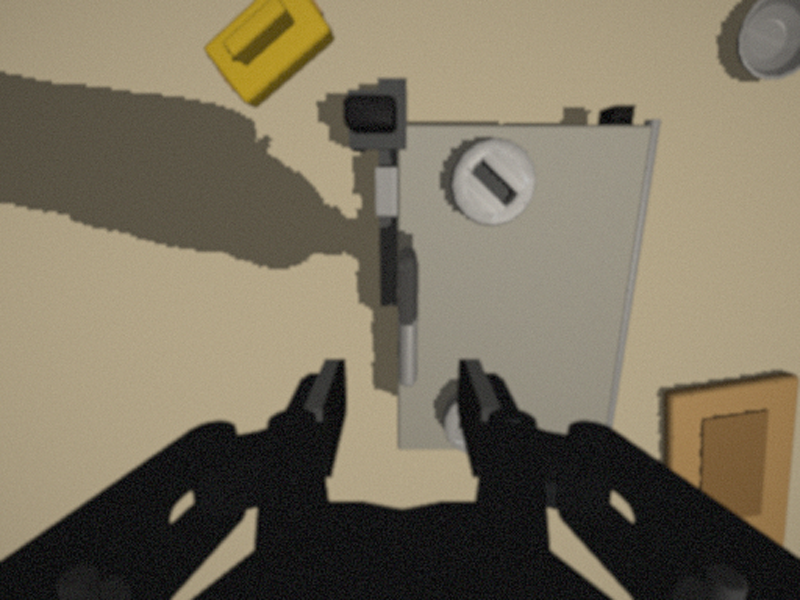

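The bar shows at (408,318), which matches the prediction of x = 0.4925, y = -0.018. I'll descend and grip it.

{"name": "jog_arm", "arguments": {
  "plan": [
    [[0.1,0.1,-2],0],
    [[0.1,0,-2.5],0],
    [[0,0,-2],0],
    [[0,0,-1.5],0],
    [[0,0,-0.6],0],
    [[0,0,0],0]
  ]
}}

```text
clock: 6.8
tcp_pos: [0.4924, -0.0168, 0.1571]
orientation: [-2.228, -2.213, 0.003]
contact_force: [-0.1, -0.1, 0.5]
grip_width: 0.04
```

{"name": "jog_arm", "arguments": {
  "plan": [
    [[0,0,0],0],
    [[0,0,0],0],
    [[0,0,0],0],
    [[0,0,0],0],
    [[0,0,0],0]
  ],
  "hand": 0.4,
  "grip_force": 40
}}

```text
clock: 7.3
tcp_pos: [0.4934, -0.0171, 0.1586]
orientation: [2.231, 2.211, 0.002]
contact_force: [-1.1, -0.2, 6.7]
grip_width: 0.0089
```

```bash
python3 - <<'E'
import numpy as np
r=np.hypot(.13,.041);a=np.arctan2(.041,-.13)
p=None
for t in np.arange(0,1.8,.1):
    q=100*r*np.array([np.cos(a-t),np.sin(a-t)])
    if p is not None: print(round(t,2),(q-p).round(2),end=' ')
    p=q
E
```

```text
0.1 [0.47 1.28] 0.2 [0.6  1.22] 0.3 [0.72 1.16] 0.4 [0.83 1.08] 0.5 [0.93 0.99] 0.6 [1.03 0.89] 0.7 [1.11 0.79] 0.8 [1.19 0.67] 0.9 [1.25 0.55] 1.0 [1.3  0.42] 1.1 [1.33 0.29] 1.2 [1.35 0.16] 1.3 [1.36 0.02] 1.4 [ 1.36 -0.12] 1.5 [ 1.34 -0.25] 1.6 [ 1.31 -0.38] 1.7 [ 1.26 -0.51]
```

{"name": "jog_arm", "arguments": {
  "plan": [
    [[0.2,0,0.64],0],
    [[0.27,0,0.64],0],
    [[0.3,0,0.61],0],
    [[0.3,0,0.61],0],
    [[0.36,0,0.58],0],
    [[0.36,0,0.58],0],
    [[0,0,0],0]
  ]
}}

```text
clock: 8.0
tcp_pos: [0.5107, -0.0174, 0.1952]
orientation: [-2.231, -2.21, 0.001]
contact_force: [-3.8, 0.6, 3.7]
grip_width: 0.0084
```

{"name": "jog_arm", "arguments": {
  "plan": [
    [[0.83,0,1.08],0],
    [[0.93,0,0.99],0],
    [[1.03,0,0.89],0],
    [[1.11,0,0.79],0],
    [[1.19,0,0.67],0],
    [[1.25,0,0.55],0],
    [[1.3,0,0.42],0],
    [[0,0,0],0]
  ]
}}

```text
clock: 8.8
tcp_pos: [0.5884, -0.0185, 0.2511]
orientation: [2.232, 2.21, 0.002]
contact_force: [-8.1, -1.3, 13.7]
grip_width: 0.0083
```

{"name": "jog_arm", "arguments": {
  "plan": [
    [[1.33,0,0.29],0],
    [[1.35,0,0.16],0],
    [[1.36,0,0.02],0],
    [[1.36,0,-0.12],0],
    [[1.34,0,-0.25],0],
    [[1.31,0,-0.38],0],
    [[1.26,0,-0.51],0],
    [[0,0,0],0],
    [[0,0,0],0]
  ]
}}

```text
clock: 9.7
tcp_pos: [0.682, -0.0193, 0.2418]
orientation: [2.229, 2.206, 0.002]
contact_force: [2.6, -5.4, -1.6]
grip_width: 0.0083
```

{"name": "jog_arm", "arguments": {
  "plan": [
    [[0,0,0],0],
    [[0,0,0],0],
    [[0,0,0],0],
    [[0,0,0.5],0],
    [[0,0,1.5],0],
    [[0,0,3],0],
    [[0,0,3],0]
  ],
  "hand": 2.2
}}

```text
clock: 10.4
tcp_pos: [0.6803, -0.0172, 0.3224]
orientation: [2.232, 2.211, -0.0]
contact_force: [0.7, -0.2, 0.5]
grip_width: 0.022
```

{"name": "jog_arm", "arguments": {
  "plan": [
    [[-1.1,2.7,0],0.124],
    [[-1.1,2.7,0],0.124],
    [[-1.1,2.7,0],0.124],
    [[-1.1,2.7,0],0.124],
    [[-1.1,2.7,-1],0.124],
    [[-1.1,2.7,-2],0.124],
    [[-1.1,2.7,-2],0.124],
    [[-1.1,2.7,-2],0.124],
    [[-0.4,2,-2],0.124],
    [[0,0,0],0]
  ],
  "hand": 4
}}

```text
clock: 11.4
tcp_pos: [0.5861, 0.2226, 0.2289]
orientation: [-0.709, -3.056, 0.0]
contact_force: [-0.9, 0.3, -0.1]
grip_width: 0.04
```

```bash
python3 - <<'E'
from h import *
o=get_obs();print(o['joints'],o['tcp_pos'],o['orientation'])
c,im=snap('wrist','w4.png')
s,ims=snap('scene','s4.png')
big=np.zeros((600,800,3),np.uint8)
big[:300,:400]=cv2.resize(im,(400,300),interpolation=cv2.INTER_AREA)
big=cv2.resize(im,(800,600),interpolation=cv2.INTER_CUBIC)
big[0:240,0:320]=cv2.resize(ims[110:230,190:350],(320,240),interpolation=cv2.INTER_CUBIC)
cv2.imwrite('pics/w4b.png',big[:,:,::-1])
print(w2px(c,(.59,.238,.044))*800/512)
E
```

```text
[-0.6475679   0.48419934  0.25148062  1.75726582 -0.14859344  0.92179791
  0.78130614] [0.58613708 0.22256303 0.2289392 ] [-7.09399046e-01 -3.05646711e+00  4.45993763e-04]
[425.78121677 296.61331523]
```

View pics/w4b.png

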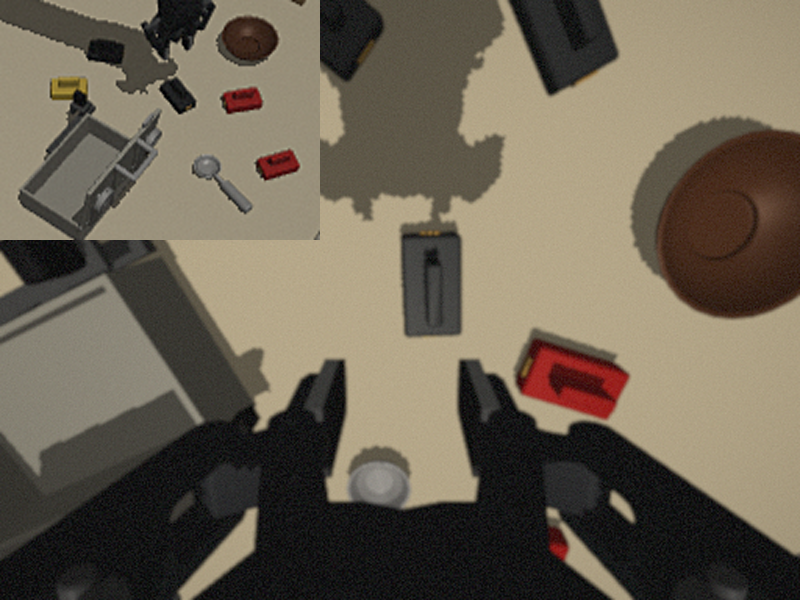

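```bash
cat >> h.py <<'E'
def pack(c,corners,z=.022,s=.64,off=(0,0)):
    W=np.array([px2w(c,off[0]+x*s,off[1]+y*s,z)[:2] for x,y in corners])
    (cx,cy),(w,h),a=cv2.minAreaRect((W*1000).astype(np.float32))
    if w<h: a+=90
    a=(a+90)%180-90
    return W.mean(0).round(4),round(a,1),round(w),round(h)
def tyaw(o):
    R_=rot(o['orientation']);return np.degrees(np.arctan2(R_[1,1],R_[0,1]))
E
python3 - <<'E'
from h import *
o=get_obs();c=get_calibration('wrist')
print(pack(c,[(403,236),(460,235),(461,334),(406,336)]),tyaw(o),o['tcp_pos'])
print(px2w(c,434*.64,292*.64,.044))
E
```

```text
(array([0.5963, 0.239 ]), -24.4, 38, 69) 63.31505558857099 [0.58886288 0.21849878 0.23145176]
[0.59403361 0.23938308 0.044     ]
```

{"name": "jog_arm", "arguments": {
  "plan": [
    [[0.1,1.2,-2],0],
    [[0.1,1.2,-3],0],
    [[0,0,-3],0],
    [[0,0,-2.5],0],
    [[0,0,-1.5],0],
    [[0,0,-1],0],
    [[0,0,-0.3],0],
    [[0,0,0],0],
    [[0,0,0],0]
  ],
  "hand": 3.4
}}

```text
clock: 12.4
tcp_pos: [0.5912, 0.2429, 0.0987]
orientation: [0.722, 3.056, 0.002]
contact_force: [0.5, -0.5, 0.1]
grip_width: 0.034
```

{"name": "jog_arm", "arguments": {
  "plan": [
    [[0,0,0],0],
    [[0,0,0],0],
    [[0,0,0],0],
    [[0,0,0],0],
    [[0,0,0],0],
    [[0,0,0],0]
  ],
  "hand": 0.4,
  "grip_force": 40
}}

```text
clock: 13.0
tcp_pos: [0.5908, 0.243, 0.0983]
orientation: [0.722, 3.057, 0.001]
contact_force: [-1.6, -0.0, 5.9]
grip_width: 0.0088
```

{"name": "jog_arm", "arguments": {
  "plan": [
    [[0,0,1.5],0],
    [[0,0,3],0],
    [[0,-1,4],0.06],
    [[-0.4,-3,3],0.07],
    [[-0.5,-3.5,1],0.07],
    [[-0.5,-3.5,0],0.07],
    [[-0.5,-3.5,0],0.07],
    [[-0.5,-3,0],0.07],
    [[-0.5,-2,-1],0.054],
    [[-0.5,-1,-2],0],
    [[0,0,-1],0],
    [[0,0,0],0]
  ]
}}

```text
clock: 14.2
tcp_pos: [0.5556, 0.0381, 0.1816]
orientation: [0.0, -3.139, 0.0]
contact_force: [0.8, 1.0, -0.9]
grip_width: 0.0093
```

```bash
python3 - <<'E'
from h import *
o=get_obs();print(o['tcp_pos'],tyaw(o),o['grip_width'],o['contact_force'])
E
```

```text
[0.55561715 0.03814487 0.1815786 ] 90.00029460159838 0.00926892244330933 [ 0.84505973  0.99177266 -0.90203705]
```

{"name": "jog_arm", "arguments": {
  "plan": [
    [[0,0,-2],0],
    [[0,0,-2.5],0],
    [[0,0,-1.7],0],
    [[0,0,-1],0],
    [[0,0,-0.4],0],
    [[0,0,-0.1],0],
    [[0,0,0],0],
    [[0,0,0],0]
  ]
}}

```text
clock: 15.0
tcp_pos: [0.557, 0.0379, 0.1063]
orientation: [-0.0, 3.14, 0.001]
contact_force: [0.3, -0.6, -1.4]
grip_width: 0.009
```

{"name": "jog_arm", "arguments": {
  "plan": [
    [[0,0,0],0],
    [[0,0,0],0],
    [[0,0,0],0],
    [[0,0,1],0],
    [[0,0,3],0],
    [[0,0,4],0],
    [[0,0,4],0],
    [[0,0,0],0],
    [[0,0,0],0]
  ],
  "hand": 2.6
}}

```text
clock: 15.9
tcp_pos: [0.5569, 0.0378, 0.2271]
orientation: [-0.0, 3.139, 0.001]
contact_force: [0.0, -0.2, -0.6]
grip_width: 0.0259
```

{"name": "jog_arm", "arguments": {
  "plan": [
    [[-1.2,2.2,0],0.047],
    [[-1.2,2.2,0],0.047],
    [[-1.2,2.2,0],0.047],
    [[-1.2,2.2,0],0.047],
    [[-1.2,2.2,0],0.047],
    [[-1.2,2.2,0],0.047],
    [[-1.2,2.2,0],0.047],
    [[-1.2,2.2,0],0.047],
    [[-1.2,2.2,0],0.047],
    [[-1.2,2.2,0],0.047],
    [[0,0,0],0],
    [[0,0,0],0]
  ],
  "hand": 3.4
}}

```text
clock: 17.1
tcp_pos: [0.4357, 0.2576, 0.2245]
orientation: [0.733, -3.053, 0.002]
contact_force: [-0.1, -1.9, 0.1]
grip_width: 0.034
```

```bash
python3 - <<'E'
from h import *
o=get_obs();print(o['joints'],o['tcp_pos'],tyaw(o))
c,im=snap('wrist','w5.png');print(get_obs()['tcp_pos'])
s,ims=snap('scene','s5.png')
big=cv2.resize(im,(800,600),interpolation=cv2.INTER_CUBIC)
big[360:600,0:320]=cv2.resize(ims[110:230,190:350],(320,240),interpolation=cv2.INTER_CUBIC)
cv2.imwrite('pics/w5b.png',big[:,:,::-1])
print(w2px(c,(.414,.246,.022))*800/512,w2px(c,(.489,.367,.022))*800/512)
E
```

```text
[-0.64479915  0.30106978 -0.01473154  2.02952221  0.00604691  0.81335645
  1.37880268] [0.43571508 0.25757752 0.224502  ] 116.98859324104707
[0.4362238  0.25688744 0.22467221]
[397.8555556  255.17316107] [500.8990141  423.52969865]
```

View pics/w5b.png

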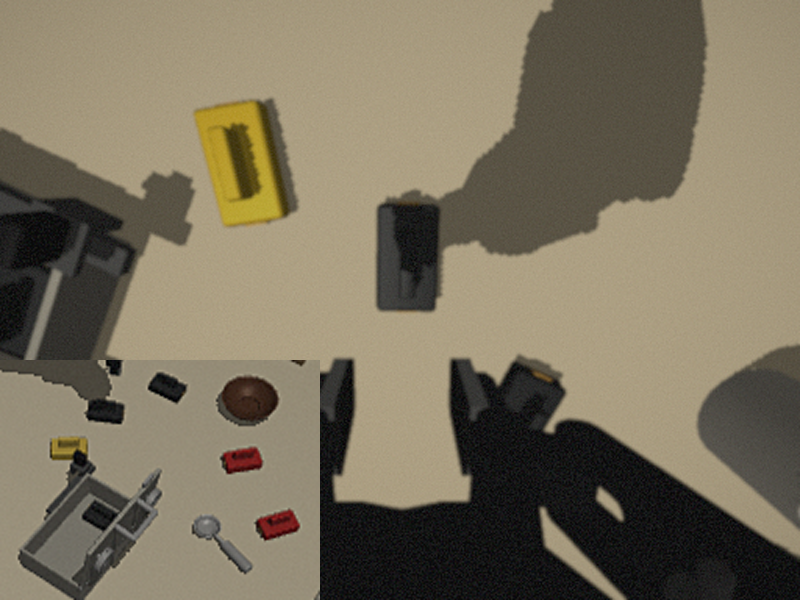

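```bash
python3 - <<'E'
from h import *
o=get_obs();c=get_calibration('wrist')
print(pack(c,[(379,203),(439,203),(434,310),(377,310)]),tyaw(o),o['tcp_pos'])
E
```

```text
(array([0.4142, 0.2514]), 25.5, 70, 38) 116.84441796288962 [0.43652928 0.25658439 0.22481422]
```

{"name": "jog_arm", "arguments": {
  "plan": [
    [[-1.2,-0.3,-2],-0.02],
    [[-1,-0.3,-3],0],
    [[0,0,-3],0],
    [[0,0,-2.2],0],
    [[0,0,-1.3],0],
    [[0,0,-0.8],0],
    [[0,0,-0.3],0],
    [[0,0,0],0],
    [[0,0,0],0]
  ]
}}

```text
clock: 18.1
tcp_pos: [0.415, 0.252, 0.1002]
orientation: [-0.701, 3.061, 0.001]
contact_force: [-0.0, 0.0, -0.2]
grip_width: 0.0339
```

{"name": "jog_arm", "arguments": {
  "plan": [
    [[0,0,0],0],
    [[0,0,0],0],
    [[0,0,0],0],
    [[0,0,0],0],
    [[0,0,0],0],
    [[0,0,0],0]
  ],
  "hand": 0.4
}}

```text
clock: 18.7
tcp_pos: [0.4147, 0.2519, 0.0999]
orientation: [-0.701, 3.062, 0.0]
contact_force: [-1.1, -0.5, 5.0]
grip_width: 0.0088
```

{"name": "jog_arm", "arguments": {
  "plan": [
    [[0,0,1.5],0],
    [[0,0,3],0],
    [[0.2,-1,4],-0.05],
    [[1.2,-2.2,4],-0.05],
    [[1.6,-3,2.5],-0.05],
    [[1.8,-3.5,0],-0.05],
    [[1.8,-3.5,0],-0.05],
    [[1.8,-3.5,0],-0.05],
    [[1.8,-3.5,0],-0.05],
    [[1.8,-3.3,-1],-0.05],
    [[1.4,-2.3,-2],-0.05],
    [[0.8,-1.2,-2],0]
  ]
}}

```text
clock: 19.9
tcp_pos: [0.5573, -0.0211, 0.1989]
orientation: [0.007, 3.141, -0.002]
contact_force: [-0.3, 0.1, -1.3]
grip_width: 0.0086
```

{"name": "jog_arm", "arguments": {
  "plan": [
    [[0,0,-2],0],
    [[0,0,0],0],
    [[0,0,0],0]
  ]
}}

```text
clock: 20.2
tcp_pos: [0.556, -0.0179, 0.1793]
orientation: [0.001, -3.14, -0.0]
contact_force: [0.1, -0.4, -1.0]
grip_width: 0.009
```

{"name": "jog_arm", "arguments": {
  "plan": [
    [[0,0,-2],0],
    [[0,0,-2.3],0],
    [[0,0,-1.5],0],
    [[0,0,-1],0],
    [[0,0,-0.4],0],
    [[0,0,-0.1],0],
    [[0,0,0],0],
    [[0,0,0],0]
  ]
}}

```text
clock: 21.0
tcp_pos: [0.5569, -0.0182, 0.1072]
orientation: [-0.0, 3.14, 0.0]
contact_force: [0.1, 0.6, -0.7]
grip_width: 0.0088
```

{"name": "jog_arm", "arguments": {
  "plan": [
    [[0,0,0],0],
    [[0,0,0],0],
    [[0,0,0],0],
    [[0,0,1],0],
    [[0,0,3],0],
    [[0,0,4],0],
    [[0,0,4],0],
    [[0,0,0],0]
  ],
  "hand": 2.6
}}

```text
clock: 21.8
tcp_pos: [0.5595, -0.0185, 0.2327]
orientation: [0.001, 3.131, 0.002]
contact_force: [0.4, -0.4, 0.2]
grip_width: 0.0261
```

{"name": "jog_arm", "arguments": {
  "plan": [
    [[-0.4,3,0],0],
    [[-0.5,3.5,0],0],
    [[-0.5,3.5,0],0],
    [[-0.5,3.5,0],0],
    [[-0.5,3.5,0],0],
    [[-0.5,3.5,0],0],
    [[-0.5,3.5,0],0],
    [[-0.5,3.5,0],0],
    [[-0.5,3.5,0],0],
    [[-0.5,3.5,0],0],
    [[-0.1,3.2,0],0],
    [[0,0.5,0],0]
  ],
  "hand": 3.4
}}

```text
clock: 23.0
tcp_pos: [0.5046, 0.3689, 0.2266]
orientation: [0.01, -3.141, -0.004]
contact_force: [-0.7, 0.5, -0.4]
grip_width: 0.0342
```

{"name": "jog_arm", "arguments": {
  "plan": [
    [[0,0,0],0],
    [[0,0,0],0],
    [[0,0,0],0]
  ]
}}

```text
clock: 23.3
tcp_pos: [0.507, 0.3618, 0.2265]
orientation: [0.004, 3.142, -0.002]
contact_force: [0.9, -0.8, 0.8]
grip_width: 0.034
```

```bash
python3 - <<'E'
from h import *
o=get_obs();print(o['joints'],o['tcp_pos'],tyaw(o))
c,im=snap('wrist','w6.png')
s,ims=snap('scene','s6.png')
big=cv2.resize(im,(800,600),interpolation=cv2.INTER_CUBIC)
big[360:600,0:320]=cv2.resize(ims[110:230,190:350],(320,240),interpolation=cv2.INTER_CUBIC)
cv2.imwrite('pics/w6b.png',big[:,:,::-1])
print(w2px(c,(.489,.367,.022))*800/512)
E
```

```text
[-0.81063404  0.4724678   0.121038    1.76404091 -0.06861059  0.90981562
  0.90789745] [0.50704963 0.36176189 0.22653536] 89.86556722258872
[407.47850365 265.09561922]
```

View pics/w6b.png

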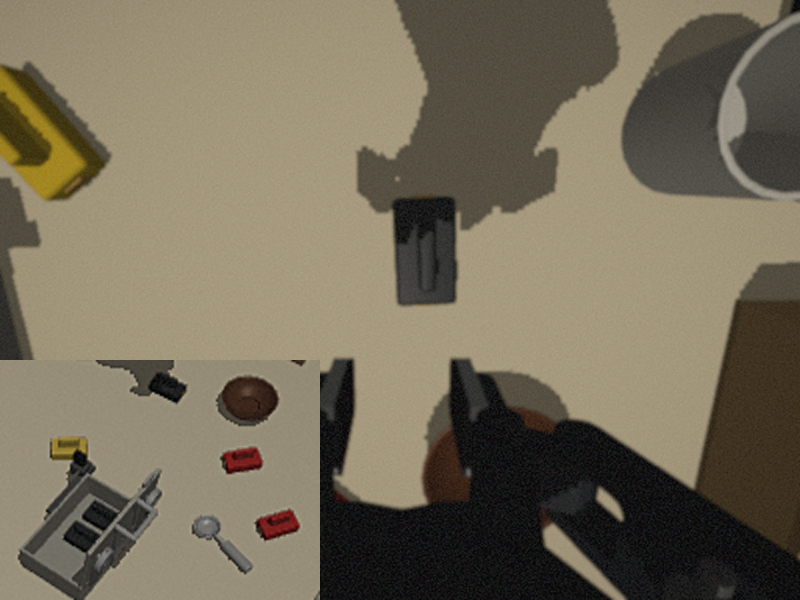

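```bash
python3 - <<'E'
from h import *
o=get_obs();c=get_calibration('wrist')
print(pack(c,[(394,199),(455,198),(456,302),(400,304)]),tyaw(o),o['tcp_pos'])
E
```

```text
(array([0.4807, 0.3797]), 2.5, 68, 38) 89.88959814160029 [0.50693146 0.36226817 0.22661939]
```

{"name": "jog_arm", "arguments": {
  "plan": [
    [[-1.3,0.9,-2],0.03],
    [[-1.2,0.8,-3],0],
    [[0,0,-3],0],
    [[0,0,-2.3],0],
    [[0,0,-1.3],0],
    [[0,0,-0.8],0],
    [[0,0,-0.3],0],
    [[0,0,0],0],
    [[0,0,0],0]
  ]
}}

```text
clock: 24.3
tcp_pos: [0.482, 0.3811, 0.1005]
orientation: [-0.047, 3.14, 0.002]
contact_force: [-0.1, -0.4, 0.6]
grip_width: 0.0341
```

{"name": "jog_arm", "arguments": {
  "plan": [
    [[0,0,0],0],
    [[0,0,0],0],
    [[0,0,0],0],
    [[0,0,0],0],
    [[0,0,0],0],
    [[0,0,0],0]
  ],
  "hand": 0.4
}}

```text
clock: 24.9
tcp_pos: [0.4817, 0.3807, 0.1]
orientation: [-0.047, 3.141, 0.0]
contact_force: [-0.3, -1.0, 5.3]
grip_width: 0.0089
```

{"name": "jog_arm", "arguments": {
  "plan": [
    [[0,0,1.5],0],
    [[0,0,3],0],
    [[0.2,-1,4],-0.03],
    [[0.6,-3,4],0],
    [[0.7,-4.5,1.5],0],
    [[0.7,-4.6,0],0],
    [[0.7,-4.6,0],0],
    [[0.7,-4.6,0],0],
    [[0.7,-4.6,0],0],
    [[0.7,-4.6,0],0],
    [[0.7,-4.6,0],0],
    [[0.7,-4,0],0]
  ]
}}

```text
clock: 26.1
tcp_pos: [0.5452, -0.0224, 0.24]
orientation: [0.001, 3.141, 0.0]
contact_force: [0.3, 0.7, -1.1]
grip_width: 0.0088
```

{"name": "jog_arm", "arguments": {
  "plan": [
    [[0.6,-2.9,-1],0],
    [[0.5,-1.7,-2],0],
    [[0,-0.8,-2],0],
    [[0,0,-1],0],
    [[0,0,0],0],
    [[0,0,0],0]
  ]
}}

```text
clock: 26.7
tcp_pos: [0.5567, -0.0729, 0.1798]
orientation: [-0.003, 3.141, 0.001]
contact_force: [-0.4, -0.0, -1.2]
grip_width: 0.009
```

Next I'll lower and release, back off above, and check the bay.

{"name": "jog_arm", "arguments": {
  "plan": [
    [[0,-0.1,-2],0],
    [[0,0,-2.3],0],
    [[0,0,-1.5],0],
    [[0,0,-1],0],
    [[0,0,-0.4],0],
    [[0,0,-0.1],0],
    [[0,0,0],0],
    [[0,0,0],0]
  ]
}}

```text
clock: 27.5
tcp_pos: [0.5568, -0.0751, 0.1069]
orientation: [-0.0, 3.14, 0.0]
contact_force: [0.4, -0.6, -1.4]
grip_width: 0.0083
```

{"name": "jog_arm", "arguments": {
  "plan": [
    [[0,0,0],0],
    [[0,0,0],0],
    [[0,0,0],0],
    [[0,0,1],0],
    [[0,0,3],0],
    [[0,0.5,4],0],
    [[0,1,4],0],
    [[0,1.5,4],0],
    [[0,1.5,0],0],
    [[0,1,0],0],
    [[0,0,0],0],
    [[0,0,0],0]
  ],
  "hand": 2.6
}}

```text
clock: 28.7
tcp_pos: [0.5556, -0.0203, 0.265]
orientation: [0.001, -3.139, 0.001]
contact_force: [0.4, -0.1, 0.4]
grip_width: 0.0262
```

```bash
python3 - <<'E'
from h import *
o=get_obs();print(o['joints'],o['tcp_pos'],tyaw(o))
c,im=snap('wrist','w7.png')
s,ims=snap('scene','s7.png')
big=cv2.resize(im,(800,600),interpolation=cv2.INTER_CUBIC)
big[300:600,0:400]=cv2.resize(ims[170:245,180:280],(400,300),interpolation=cv2.INTER_CUBIC)
big[300:600,400:]=cv2.resize(ims[215:278,110:194],(400,300),interpolation=cv2.INTER_CUBIC)
cv2.imwrite('pics/w7b.png',big[:,:,::-1])
E
```

```text
[-0.27907361  0.32884333  0.25133354  1.89605888 -0.09958858  0.9313466
  1.59025244] [ 0.55556298 -0.02032694  0.26498603] 90.02168213226489
```

View pics/w7b.png

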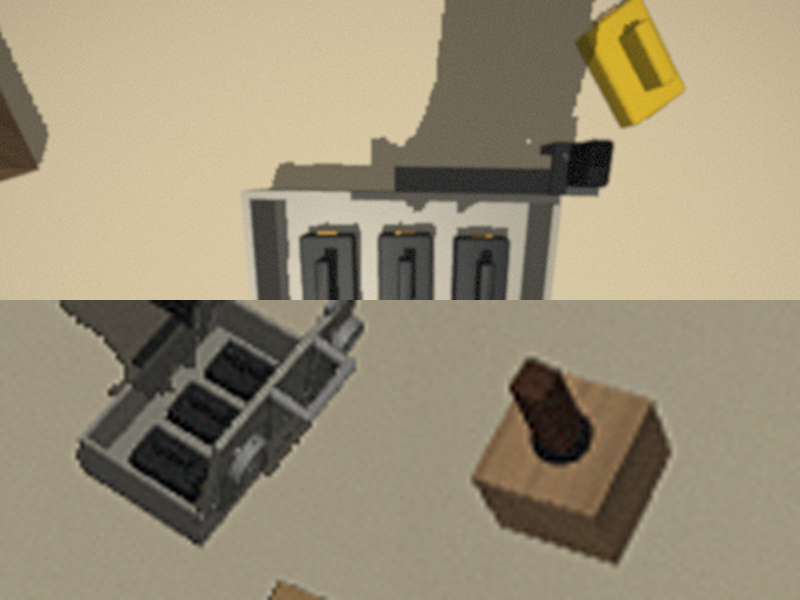

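{"name": "jog_arm", "arguments": {
  "plan": [
    [[0,0,2],-0.143],
    [[0.5,0,3],-0.143],
    [[1.5,0,1],-0.143],
    [[1.5,0,0],-0.143],
    [[1.5,0,0],-0.143],
    [[1.5,0,0],-0.143],
    [[1.5,0,0],-0.143],
    [[1.5,0,0],-0.143],
    [[1.5,0,0],-0.143],
    [[1.1,0,0],-0.143],
    [[0.5,0.2,0],-0.141],
    [[0,0,0],0]
  ],
  "hand": 2.2
}}

```text
clock: 30.0
tcp_pos: [0.6827, -0.0183, 0.3249]
orientation: [-2.223, -2.219, 0.003]
contact_force: [0.3, 0.8, 0.1]
grip_width: 0.0218
```

{"name": "jog_arm", "arguments": {
  "plan": [
    [[0,0,0],0],
    [[0,0,0],0]
  ]
}}

```text
clock: 30.2
tcp_pos: [0.6819, -0.0186, 0.326]
orientation: [-2.219, -2.223, 0.001]
contact_force: [0.1, -0.4, 0.2]
grip_width: 0.0221
```

{"name": "jog_arm", "arguments": {
  "plan": [
    [[0,0,-2],0],
    [[0,0,-2.5],0],
    [[0,0,-2],0],
    [[0,0,-1.2],0],
    [[0,0,-0.7],0],
    [[0,0,0],0],
    [[0,0,0],0]
  ]
}}

```text
clock: 30.9
tcp_pos: [0.6828, -0.0182, 0.2432]
orientation: [2.221, 2.221, 0.002]
contact_force: [0.1, -0.1, 0.6]
grip_width: 0.0223
```

{"name": "jog_arm", "arguments": {
  "plan": [
    [[0,0,0],0],
    [[0,0,0],0],
    [[0,0,0],0],
    [[0,0,0],0],
    [[0,0,0],0]
  ],
  "hand": 0.4
}}

```text
clock: 31.4
tcp_pos: [0.6827, -0.0182, 0.2433]
orientation: [2.221, 2.221, 0.002]
contact_force: [-1.9, -0.0, 7.0]
grip_width: 0.0083
```

{"name": "jog_arm", "arguments": {
  "plan": [
    [[-1.26,0,0.51],0],
    [[-1.31,0,0.38],0],
    [[-1.34,0,0.25],0],
    [[-1.36,0,0.12],0],
    [[-1.36,0,-0.02],0],
    [[-1.35,0,-0.16],0],
    [[-1.33,0,-0.29],0],
    [[-1.3,0,-0.42],0],
    [[-1.25,0,-0.55],0],
    [[0,0,0],0]
  ]
}}

```text
clock: 32.4
tcp_pos: [0.5639, -0.0167, 0.242]
orientation: [-2.221, -2.222, -0.006]
contact_force: [-3.7, 4.2, 11.7]
grip_width: 0.0084
```

{"name": "jog_arm", "arguments": {
  "plan": [
    [[-1.19,0,-0.67],0],
    [[-1.11,0,-0.79],0],
    [[-1.03,0,-0.89],0],
    [[-0.93,0,-0.99],0],
    [[-0.83,0,-1.08],0],
    [[-0.72,0,-1.16],0],
    [[-0.6,0,-1.2],0],
    [[-0.4,0,-1],0],
    [[0,0,0],0],
    [[0,0,0],0]
  ]
}}

```text
clock: 33.4
tcp_pos: [0.4951, -0.0158, 0.1618]
orientation: [-2.217, -2.222, -0.0]
contact_force: [0.7, 5.5, -8.2]
grip_width: 0.0086
```

{"name": "jog_arm", "arguments": {
  "plan": [
    [[-0.1,0,-0.2],0],
    [[0,0,-0.2],0],
    [[0,0,-0.2],0],
    [[0,0,0],0],
    [[0,0,0],0]
  ]
}}

```text
clock: 33.9
tcp_pos: [0.4938, -0.0159, 0.1572]
orientation: [-2.217, -2.22, -0.001]
contact_force: [-7.3, 6.7, 13.8]
grip_width: 0.0083
```

{"name": "jog_arm", "arguments": {
  "plan": [
    [[0,0,-0.2],0],
    [[0,0,0],0],
    [[0,0,0],0]
  ]
}}

```text
clock: 34.2
tcp_pos: [0.4937, -0.0161, 0.1564]
orientation: [-2.217, -2.218, -0.002]
contact_force: [-13.0, 6.7, 33.0]
grip_width: 0.0089
```

{"name": "jog_arm", "arguments": {
  "plan": [
    [[0,0,0],0],
    [[0,0,0],0],
    [[0,0,0],0],
    [[0,0,1],0],
    [[0,0,3],0],
    [[0,0,4],0],
    [[0,0,4],0],
    [[0,0,0],0],
    [[0,0,0],0]
  ],
  "hand": 3.4
}}

```text
clock: 35.1
tcp_pos: [0.495, -0.018, 0.2757]
orientation: [2.221, 2.221, 0.003]
contact_force: [0.2, -0.1, -0.7]
grip_width: 0.0344
```

```bash
python3 - <<'E'
from h import *
c=get_calibration('scene')
P=lambda x,y,z:px2w(c,110+(x-400)/4.762,215+(y-300)/4.762,z)
W=[P(474,480,.085),P(600,516,.085),P(655,405,.085)]
for w in W:print(w)
print('centre',(W[0]+W[2])/2,np.linalg.norm(W[0]-W[1]),np.linalg.norm(W[2]-W[1]),[np.degrees(np.arctan2(*(W[1]-W[i])[1::-1])) for i in(0,2)])
print('flange',P(562,440,.09),'top',P(534,375,.175))
snap('wrist','w8.png');print(get_obs()['joints'])
E
```

```text
[ 0.42115586 -0.40322921  0.085     ]
[ 0.50671274 -0.37531631  0.085     ]
[ 0.48366727 -0.29376839  0.085     ]
centre [ 0.45241157 -0.3484988   0.085     ] 0.08999504971514863 0.08474170872315048 [np.float64(18.068893795704454), np.float64(-74.21969460416477)]
flange [ 0.45182183 -0.34988345  0.09      ] top [ 0.44762186 -0.34585324  0.175     ]
[-0.6239437   0.23907971  0.62741735  2.04124436 -0.17695607  0.9133227
  0.09877269]
```

{"name": "jog_arm", "arguments": {
  "plan": [
    [[-0.4,-3.4,0.5],0.03],
    [[-0.4,-3.4,0.5],0.03],
    [[-0.4,-3.4,0.5],0.03],
    [[-0.4,-3.4,0.5],0.03],
    [[-0.4,-3.4,0.5],0.03],
    [[-0.4,-3.4,0.5],0.03],
    [[-0.4,-3.4,0],0.03],
    [[-0.4,-3.4,0],0.03],
    [[-0.4,-3.4,0],0.03],
    [[-0.4,-3.4,0],0.03],
    [[0,0,0],0],
    [[0,0,0],0]
  ],
  "hand": 5
}}

```text
clock: 36.35
tcp_pos: [0.4536, -0.3583, 0.303]
orientation: [-1.866, -2.524, 0.001]
contact_force: [-0.1, 0.4, -1.0]
grip_width: 0.0497
```

{"name": "jog_arm", "arguments": {
  "plan": [
    [[0,0,0],0],
    [[0,0,0],0]
  ]
}}

```text
clock: 36.55
tcp_pos: [0.4551, -0.3565, 0.304]
orientation: [-1.861, -2.529, -0.001]
contact_force: [-0.7, 0.1, -0.4]
grip_width: 0.05
```

```bash
python3 - <<'E'
from h import *
o=get_obs();print(o['joints'],o['tcp_pos'],tyaw(o))
c,im=snap('wrist','w9.png')
w8=cv2.imread('pics/w8.png')[:,:,::-1]
big=cv2.resize(im,(800,600),interpolation=cv2.INTER_CUBIC)
big[360:600,0:320]=cv2.resize(w8,(320,240),interpolation=cv2.INTER_AREA)
cv2.imwrite('pics/w9b.png',big[:,:,::-1])
for p in ((.452,-.349,.085),(.452,-.349,.175)):print(w2px(c,p)*800/512)
E
```

```text
[ 0.02505852  0.37386059  0.68794378  1.82663608 -0.27290386  1.03871232
  1.12148578] [ 0.45514958 -0.35650207  0.30401948] 17.300269406877852
[401.52251969 276.31255083]
[401.34931991 316.04177744]
```

View pics/w9b.png

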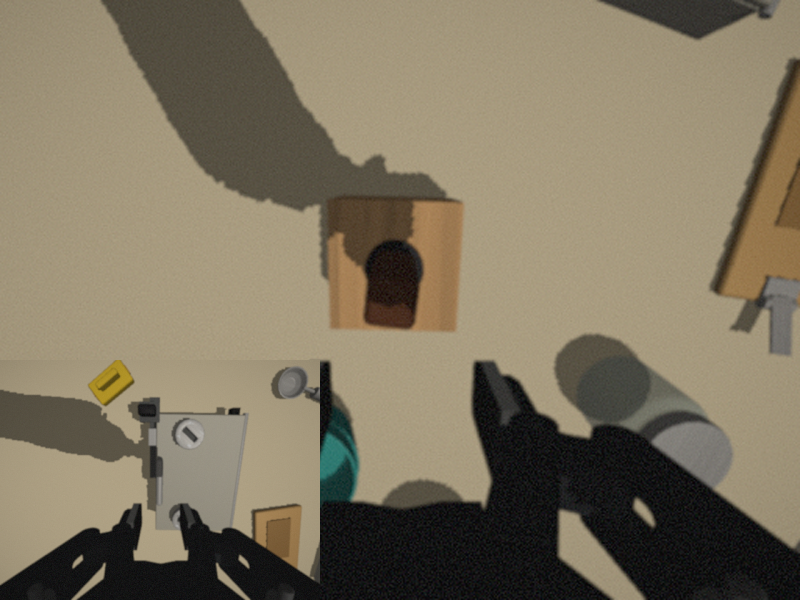

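```bash
python3 - <<'E'
from h import *
c=get_calibration('wrist');o=get_obs()
P=lambda x,y,z:px2w(c,x*.64,y*.64,z)
W=[P(x,y,.085) for x,y in((330,198),(462,201),(457,331),(330,328))]
print(np.mean(W,0),pack(c,[(330,198),(462,201),(457,331),(330,328)],.085))
print('top',P(390,314,.175),'flange',P(394,266,.091))
a,b=P(364,322,.175),P(413,327,.175);print('edge',np.degrees(np.arctan2(*(b-a)[1::-1])),np.linalg.norm(b-a))
print(o['tcp_pos'],tyaw(o))
im=cv2.imread('pics/w9.png')[180:215,225:280]
g=im[:,:,2].astype(int)
for r in g[::2]:print(' '.join('%3d'%v for v in r[::2]))
E
```

```text
[ 0.44581469 -0.34457996  0.085     ] (array([ 0.4458, -0.3446]), 15.9, 91, 90)
top [ 0.44651961 -0.34990499  0.175     ] flange [ 0.44482574 -0.34275193  0.091     ]
edge 11.206283629360934 0.024156969405231637
[ 0.45517114 -0.35665333  0.30423934] 17.295359901444904
165 159 166 171 156  78  40  40  36  46  37  46  40  41  35  37  26  38  29  37  35  44 123 166 166 165 162 157
163 166 169 168 154  72  38  34  30  40  42  36  39  40  29  33  38  44  43  34  27  62 141 169 162 166 166 164
167 166 163 171 152  75  31  37  40  35  37  39  36  35  37  44  37  38  37  42  31  69 153 165 164 162 162 159
166 162 166 170 141  57  34  43  33  38  34  32  46  44  41  36  35  28  38  30  36  75 160 168 164 162 162 159
162 167 166 167 135  56  40  45  38  28  33  22  40  43  42  39  39  42  36  35  41  93 161 163 165 165 162 158
164 165 170 173 128  46  40  40  26  39  38  43  18  38  39  41  34  36  30  37  31  96 165 164 163 160 161 162
165 164 167 171 121  51  50  41  34  31  46  36  41  41  40  39  40  35  43  41  34 116 164 164 165 161 164 161
165 165 166 169 121  64  70  64  63  54  52  40
[... 484 characters left out ...]
 165 164 161 160 159 160 164
161 165 165 162 100  61  74  75  75  75  74  70  78  77  74  73  73  70  71  68  99 167 167 164 163 161 164 159
161 163 167 167 136  90  74  78  74  71  72  72  74  75  76  79  78  74  73  66 119 169 168 164 162 162 159 162
167 158 166 168 165 156 139 127 121  99  93  90  84  81  75  75  71  70  74  94 163 170 166 164 163 165 160 163
169 166 168 168 167 169 172 173 169 160 155 149 146 143 144 134 117 109 116 149 174 172 166 163 166 165 160 161
170 172 167 169 170 166 173 169 173 169 169 169 173 169 174 175 170 165 166 167 167 170 163 169 170 169 166 166
166 171 174 172 171 170 171 167 169 171 168 170 167 168 172 168 170 165 170 171 171 167 167 168 167 169 169 171
```

{"name": "jog_arm", "arguments": {
  "plan": [
    [[-0.5,0.5,-1],-0.06],
    [[-0.4,0.5,-1.5],-0.05],
    [[0,0,0],0],
    [[0,0,-2],0],
    [[0,0,-2.5],0],
    [[0,0,-2.2],0],
    [[0,0,-1.5],0],
    [[0,0,-1],0],
    [[0,0,0],0],
    [[0,0,0],0]
  ]
}}

```text
clock: 37.6
tcp_pos: [0.4461, -0.3483, 0.1883]
orientation: [2.0, 2.422, 0.0]
contact_force: [0.2, -0.7, 1.5]
grip_width: 0.0498
```

{"name": "jog_arm", "arguments": {
  "plan": [
    [[0,0,0],0],
    [[0,0,0],0],
    [[0,0,0],0],
    [[0,0,0],0],
    [[0,0,0],0]
  ],
  "hand": 2.2,
  "grip_force": 30
}}

```text
clock: 38.1
tcp_pos: [0.4461, -0.3484, 0.1885]
orientation: [2.0, 2.421, 0.001]
contact_force: [-1.3, 0.0, 6.2]
grip_width: 0.0261
```

{"name": "jog_arm", "arguments": {
  "plan": [
    [[0,0,0],0],
    [[0,0,0],0],
    [[0,0,1],0],
    [[0,0,2],0],
    [[0,0,2.5],0],
    [[0,0,2.5],0],
    [[0,0,3],0],
    [[0,0,3],0],
    [[0,0,0],0],
    [[0,0,0],0],
    [[0,0,0],0]
  ],
  "grip_force": 90
}}

```text
clock: 39.2
tcp_pos: [0.4452, -0.3473, 0.3265]
orientation: [-1.999, -2.421, 0.0]
contact_force: [-0.3, 0.2, -1.8]
grip_width: 0.0252
```

```bash
python3 - <<'E'
from h import *
o=get_obs();print(o['joints'],o['tcp_pos'],tyaw(o),o['grip_width'],o['contact_force'])
big=np.zeros((600,800,3),np.uint8)
t=o['tcp_pos']
for i,n in enumerate(('side','scene')):
    c,im=snap(n,f'd1_{n}.png')
    u,v=w2px(c,t-[0,0,.1285]);print(n,u,v)
    x,y=int(u)-20,int(v)-30
    big[:600,i*400:i*400+400]=cv2.resize(im[y:y+60,x:x+40],(400,600),interpolation=cv2.INTER_CUBIC)
    for yaw in (11,101):
        d=np.array([np.cos(np.radians(yaw)),np.sin(np.radians(yaw)),0])*.009
        print(yaw,w2px(c,t-[0,0,.1785]+d)-w2px(c,t-[0,0,.1785]-d))
cv2.imwrite('pics/d1.png',big[:,:,::-1])
E
```

```text
[-0.0298905   0.3299202   0.73745135  1.83363753 -0.2500954   1.07523198
  0.99162624] [ 0.44518713 -0.34732072  0.3265107 ] 10.898765168679182 0.0252409793874791 [-0.26047663  0.18604769 -1.81083921]
side 233.3321916883944 263.2583379115416
11 [ 6.2308216  -2.29228005]
101 [-2.60761654 -4.94521297]
scene 135.5167582264823 227.2069968721411
11 [5.06589296 2.11696313]
101 [ 3.10852914 -4.85955683]
```

View pics/d1.png

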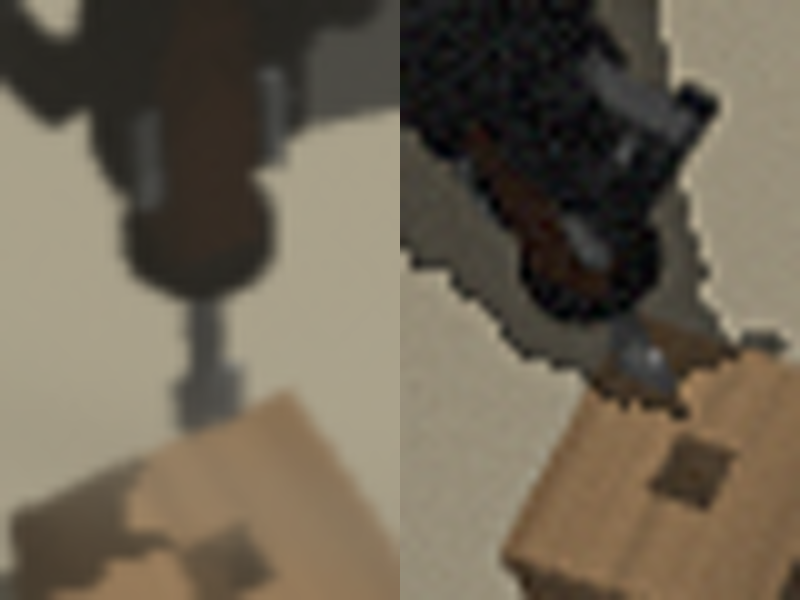

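{"name": "jog_arm", "arguments": {
  "plan": [
    [[0,0,-2],0],
    [[0,0,-2],0],
    [[0,0,0],0],
    [[0,0,-1.5],0],
    [[0,0,-2],0],
    [[0,0,-2],0],
    [[0,0,-2],0],
    [[0,0,-1.5],0],
    [[0,0,-0.8],0],
    [[0,0,0],0],
    [[0,0,0],0]
  ]
}}

```text
clock: 40.4
tcp_pos: [0.4459, -0.3484, 0.1899]
orientation: [2.0, 2.421, 0.0]
contact_force: [-0.2, 0.2, -1.1]
grip_width: 0.0254
```

{"name": "jog_arm", "arguments": {
  "plan": [
    [[0,0,-0.1],0],
    [[0,0,0],0],
    [[0,0,0],0],
    [[0,0,0],0],
    [[0,0,1],0],
    [[0,0,2.5],0],
    [[0,0,3],0],
    [[0,0,1.5],0],
    [[0,0,0],0.143],
    [[0,0,0],0.143],
    [[0,0,0],0.143],
    [[0,0,0],0.143]
  ],
  "hand": 5
}}

```text
clock: 41.6
tcp_pos: [0.4456, -0.3479, 0.2688]
orientation: [1.227, 2.892, 0.0]
contact_force: [-0.1, 0.3, -0.9]
grip_width: 0.0499
```

{"name": "jog_arm", "arguments": {
  "plan": [
    [[0,0,0],0.143],
    [[0,0,0],0.143],
    [[0,0,0],0.143],
    [[0,0,0],0.143],
    [[0,0,0],0.143],
    [[0,0,0],0.143],
    [[0,0,0],0.141],
    [[0,0,0],0],
    [[0,0,0],0],
    [[0,0,0],0]
  ]
}}

```text
clock: 42.6
tcp_pos: [0.4456, -0.348, 0.2686]
orientation: [0.294, -3.128, 0.0]
contact_force: [-0.3, -0.1, 0.5]
grip_width: 0.05
```

```bash
python3 - <<'E'
from h import *
o=get_obs();print(o['joints'],o['tcp_pos'],tyaw(o),o['grip_width'],o['contact_force'])
E
```

```text
[ 0.27725326  0.34498649  0.34500427  1.87714169 -0.14170517  0.9431699
  2.44513414] [ 0.44564018 -0.34802317  0.26863962] 100.73580321769514 0.04999956613807917 [-0.2996243  -0.09654668  0.49106557]
```

{"name": "jog_arm", "arguments": {
  "plan": [
    [[0,0,-2],0],
    [[0,0,-2.5],0],
    [[0,0,-2],0],
    [[0,0,-1.5],0],
    [[0,0,0],0],
    [[0,0,0],0]
  ]
}}

```text
clock: 43.2
tcp_pos: [0.4458, -0.3481, 0.1889]
orientation: [0.297, -3.127, 0.0]
contact_force: [0.6, -0.6, -0.2]
grip_width: 0.0499
```

{"name": "jog_arm", "arguments": {
  "plan": [
    [[0,0,0],0],
    [[0,0,0],0],
    [[0,0,0],0],
    [[0,0,0],0],
    [[0,0,0],0]
  ],
  "hand": 2.2,
  "grip_force": 30
}}

```text
clock: 43.7
tcp_pos: [0.4461, -0.3482, 0.1895]
orientation: [-0.298, 3.126, -0.001]
contact_force: [-0.3, 1.8, 5.9]
grip_width: 0.0254
```

{"name": "jog_arm", "arguments": {
  "plan": [
    [[0,0,0],0],
    [[0,0,0],0],
    [[0,0,1],0],
    [[0,0,2],0],
    [[0,0,2.5],0],
    [[0,0,2.5],0],
    [[0,0,2],0],
    [[0,0,1],0],
    [[0,0,0],0]
  ],
  "grip_force": 100
}}

```text
clock: 44.6
tcp_pos: [0.446, -0.3484, 0.3]
orientation: [-0.298, 3.125, -0.002]
contact_force: [-0.2, 0.5, -1.7]
grip_width: 0.0251
```

{"name": "jog_arm", "arguments": {
  "plan": [
    [[0.4,1.5,0],-0.081],
    [[0.8,3,0],-0.081],
    [[0.85,3.8,0],-0.081],
    [[0.85,3.9,0],-0.081],
    [[0.85,3.9,0],-0.081],
    [[0.85,3.9,0],-0.081],
    [[0.85,3.9,0],-0.081],
    [[0.85,3.9,0],-0.081],
    [[0.85,3.9,0],-0.081],
    [[0.85,3.8,0],-0.081],
    [[0.7,3,0],-0.081],
    [[0.4,1.5,0],-0.081]
  ]
}}

```text
clock: 45.8
tcp_pos: [0.5363, 0.0556, 0.2971]
orientation: [-1.195, -2.903, 0.001]
contact_force: [-0.1, -1.2, -1.2]
grip_width: 0.0248
```

{"name": "jog_arm", "arguments": {
  "plan": [
    [[0,0,0],0],
    [[0,0,0],0],
    [[0,0,0],0]
  ]
}}

```text
clock: 46.1
tcp_pos: [0.5362, 0.0503, 0.2981]
orientation: [-1.198, -2.903, 0.002]
contact_force: [-0.2, 0.1, -1.5]
grip_width: 0.0248
```

```bash
python3 - <<'E'
from h import *
o=get_obs();print(o['joints'],o['tcp_pos'],tyaw(o),o['grip_width'],o['contact_force'])
c,im=snap('wrist','e1.png');c2,im2=snap('side','e2.png')
for p in ((.537,.052,.086),(.537,-.088,.086)):print(w2px(c,p),w2px(c2,p))
t=o['tcp_pos'];print('tip',w2px(c,t-[0,0,.1795]),w2px(c2,t-[0,0,.1795]))
big=np.zeros((600,800,3),np.uint8)
big[:,:]=cv2.resize(im,(800,600),interpolation=cv2.INTER_CUBIC)
u,v=w2px(c2,t-[0,0,.19]).astype(int)
big[400:600,:200]=cv2.resize(im2[v-25:v+25,u-25:u+25],(200,200),interpolation=cv2.INTER_CUBIC)
cv2.imwrite('pics/e1b.png',big[:,:,::-1])
E
```

```text
[-0.46348576  0.26268162  0.30464994  1.90493556 -0.09261807  0.98878175
  0.67061311] [0.53620329 0.05027574 0.29809097] 45.15957058972279 0.024834010014830866 [-0.16109081  0.10277261 -1.47074425]
[258.74429613 185.10200992] [237.09807896 191.28548417]
[172.85608094 267.64922851] [246.09342773 218.9523284 ]
tip [257.00676852 194.19900189] [236.70963841 184.50539104]
```

View pics/e1b.png

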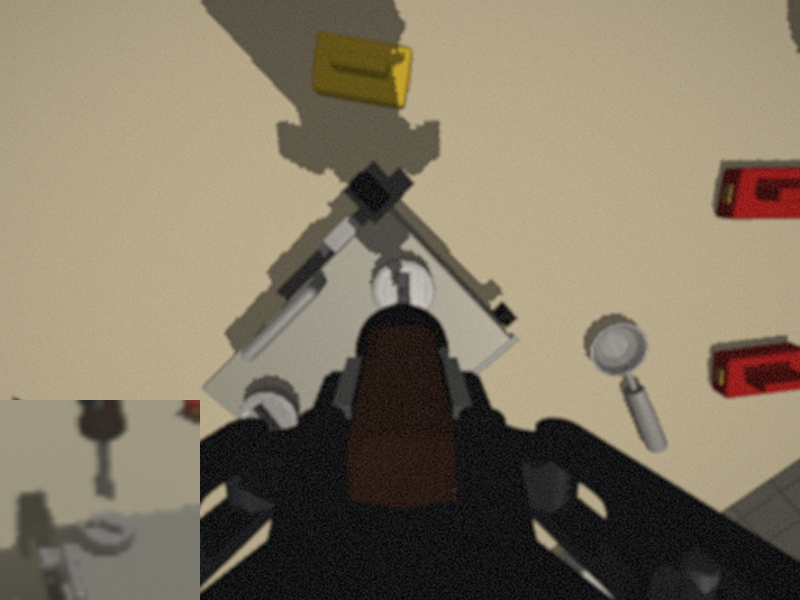

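{"name": "jog_arm", "arguments": {
  "plan": [
    [[0.1,0.15,-1],0],
    [[0,0,-1.2],0],
    [[0,0,-0.6],0],
    [[0,0,-0.3],0],
    [[0,0,-0.3],0],
    [[0,0,-0.3],0],
    [[0,0,-0.2],0],
    [[0,0,0],0],
    [[0,0,0],0]
  ]
}}

```text
clock: 47.1
tcp_pos: [0.5376, 0.053, 0.2596]
orientation: [1.197, 2.904, -0.001]
contact_force: [0.2, -2.8, -0.3]
grip_width: 0.0247
```

{"name": "jog_arm", "arguments": {
  "plan": [
    [[0,0,-0.2],0],
    [[0,0,-0.2],0],
    [[0,0,-0.1],0],
    [[0,0,0],0],
    [[0,0,0],0]
  ]
}}

```text
clock: 47.6
tcp_pos: [0.5379, 0.0529, 0.256]
orientation: [1.198, 2.904, 0.0]
contact_force: [-4.5, -2.8, 14.6]
grip_width: 0.025
```

{"name": "jog_arm", "arguments": {
  "plan": [
    [[0,0,0],-0.1],
    [[0,0,0],-0.1],
    [[0,0,-0.02],-0.1],
    [[0,0,-0.03],-0.1],
    [[0,0,-0.03],-0.1],
    [[0,0,-0.03],-0.1],
    [[0,0,-0.03],-0.1],
    [[0,0,-0.03],-0.1],
    [[0,0,0],0]
  ]
}}

```text
clock: 48.5
tcp_pos: [0.5393, 0.053, 0.2544]
orientation: [2.235, 2.204, 0.004]
contact_force: [-1.7, -2.0, 9.6]
grip_width: 0.0252
```

```bash
cat > st.py <<'E'
from h import *
o=get_obs();print('j7',o['joints'][6],o['tcp_pos'].round(4),'yaw',tyaw(o).round(1),o['grip_width'],o['contact_force'].round(1),'M',o['moment'].round(2))
E
python3 st.py
```

```text
j7 -0.044804379217217014 [0.5393 0.053  0.2544] yaw -0.8 0.02521754799432879 [-1.7 -2.   9.6] M [-1.29  0.25  0.02]
```

{"name": "jog_arm", "arguments": {
  "plan": [
    [[0,0,-0.04],-0.1],
    [[0,0,-0.03],-0.1],
    [[0,0,-0.03],-0.1],
    [[0,0,-0.03],-0.1],
    [[0,0,-0.02],-0.1],
    [[0,0,-0.02],-0.1],
    [[0,0,-0.02],-0.1],
    [[0,0,-0.02],-0.1],
    [[0,0,0],0],
    [[0,0,0],0]
  ]
}}

```text
clock: 49.5
tcp_pos: [0.5398, 0.0526, 0.2529]
orientation: [2.916, 1.163, 0.007]
contact_force: [-0.9, -4.6, 14.8]
grip_width: 0.0252
```

```bash
python3 st.py
```

```text
j7 -0.7529480166946253 [0.5398 0.0526 0.2529] yaw -46.5 0.0252293258024346 [-0.9 -4.6 14.8] M [-1.49  0.4   0.04]
```

{"name": "jog_arm", "arguments": {
  "plan": [
    [[0,0,-0.02],-0.1],
    [[0,0,-0.02],-0.1],
    [[0,0,-0.02],-0.1],
    [[0,0,-0.02],-0.1],
    [[0,0,0],0],
    [[0,0,0],0]
  ]
}}

```text
clock: 50.1
tcp_pos: [0.5402, 0.052, 0.2521]
orientation: [3.089, 0.56, 0.009]
contact_force: [0.8, -6.1, 12.5]
grip_width: 0.025
```

```bash
python3 st.py
```

```text
j7 -1.0985749809525938 [0.5402 0.052  0.2521] yaw -69.4 0.025005044047338068 [ 0.8 -6.1 12.5] M [-1.87  0.18 -0.05]
```

{"name": "jog_arm", "arguments": {
  "plan": [
    [[0,0,0],-0.08],
    [[0,0,0],-0.08],
    [[0,0,0],0],
    [[0,0,0],0]
  ]
}}

```text
clock: 50.5
tcp_pos: [0.5402, 0.0517, 0.2519]
orientation: [3.123, 0.312, 0.01]
contact_force: [0.4, -5.9, 10.2]
grip_width: 0.0255
```

```bash
python3 st.py
```

```text
j7 -1.234727805927022 [0.5402 0.0517 0.2519] yaw -78.6 0.02552356442658045 [ 0.4 -5.9 10.2] M [-1.95 -0.52  0.01]
```

{"name": "jog_arm", "arguments": {
  "plan": [
    [[0,0,-0.01],-0.08],
    [[0,0,0],-0.08],
    [[0,0,0],0],
    [[0,0,0],0]
  ]
}}

```text
clock: 50.9
tcp_pos: [0.5401, 0.0516, 0.2518]
orientation: [3.138, 0.062, 0.01]
contact_force: [1.3, -6.9, 11.3]
grip_width: 0.0251
```

```bash
python3 st.py; python3 - <<'E'
from h import *
o=get_obs();c,im=snap('wrist','f1.png')
cv2.imwrite('pics/f1c.png',im)
print(w2px(c,(.537,.052,.08)))
g=im[130:250,190:330,0].astype(int)
for r in g[::5]:print(' '.join('%3d'%v for v in r[::5]))
E
```

```text
j7 -1.3688680424127184 [0.5401 0.0516 0.2518] yaw -87.7 0.025145634958259236 [ 1.3 -6.9 11.3] M [-2.1  -0.13  0.38]
[257.25026694 197.56573245]
178 179 175 178 178 174 181 182 108 158 156 156 156 153 157 154 155 154 149 153 151 156 150 150 152 147 151 149
182 176 179 173 177 178 177 178 110 159 156 154 158 155 154 156 151 153 153 153 152 153 147 150 151 151 148 146
179 181 179 177 179 176 179 176 110 157 156 153 153 152 154 150 156 153 150 155 152 149 152 148 149 151 146 146
179 179 182 181 179 180 178 183 111 154 153 151 152 153 150 156 154 153 152 145 147 152 151 151 149 149 146 147
174 178 176 180 180 180 177 180 110 156 152 155 152 152 152 153 155 150 150 149 151 151 149 149 145 148 149 145
182 177 179 179 179 180 182 181 119 149 154 149 153 154 150 150 149 150 147 149 154 150 153 147 145 148 148 145
180 177 178 179 179 179 180 178 122 151 152 152 155 152 150 150 150 152 149 147 146 148 146 147 147 149 148 145
178 174 176 175 176 175 182 141 124 156 152 149 149 154 146 143 149 149 150 147 147 147 144 145 145 149 149 143
179 177 181 178 180 182 179 140 132 149 150 149 151 150 153 
[... 1031 characters left out ...]
 139 140 141 141 134 141 141
183 146 147 177 104  94  98  95  29  21  35  48  49  50  43  45  46  47  26  32 142 144 144 136 137 137 138 137
 91  91  91  85  75  81  77  85   5  27  43  46  45  43  45  44  42  38  34  28 139 141 141 141 139 138 138 138
 92  95 100  53  35  39  42  74  64  39  51  50  44  44  50  47  38  35  33  70  73 142 137 138 137 139 140 139
 91  95  92  58  43  41  63  75  41  41  44  42  48  49  43  56  42  44  44  66  73  80 115 141 135 139 139 146
 91  92  91  55  31  31  76  78  36  42  47  39  51  52  40  50  39  51  34  46  74  68  23  89 140 139 144 137
 92  93  93  82  25  34  69  74  28  42  45  43  44  43  41  51  53  54  41  30  76  81  32  24  45  48  52  99
```

{"name": "jog_arm", "arguments": {
  "plan": [
    [[0,0,0],0.1],
    [[0,0,0.1],0.1],
    [[0,0,0.2],0.05],
    [[0,0,0.3],0],
    [[0,0,0.4],0],
    [[0,0,0.5],0],
    [[0,0,1],0],
    [[0,0,2],0],
    [[0,-1,0.5],0.143],
    [[0,-1,0],0.143],
    [[0,-1,0],0.143],
    [[0,-1,0],0.143]
  ]
}}

```text
clock: 52.15
tcp_pos: [0.5378, 0.0138, 0.3007]
orientation: [-2.85, -1.322, -0.002]
contact_force: [-0.4, 0.9, -1.8]
grip_width: 0.0247
```

{"name": "jog_arm", "arguments": {
  "plan": [
    [[0,-1,0],0.143],
    [[0,-1,0],0.143],
    [[0,-1,0],0.143],
    [[0,-1,0],0.143],
    [[0,-1,0],0.143],
    [[0,-1,0],0.143],
    [[0,-1,0],0.143],
    [[0,-1,0],0.143],
    [[0,-1,0],0.143],
    [[0,-1,0],0.143],
    [[0,0,0],0.143],
    [[0,0,0],0.143]
  ]
}}

```text
clock: 53.35
tcp_pos: [0.5378, -0.0865, 0.3006]
orientation: [0.866, 3.019, 0.001]
contact_force: [-0.2, 0.8, -0.5]
grip_width: 0.0253
```

{"name": "jog_arm", "arguments": {
  "plan": [
    [[0,0,0],0.143],
    [[0,0,0],0.143],
    [[0,0,0],0.05],
    [[0,0,0],0],
    [[0,0,0],0],
    [[0,0,0],0]
  ]
}}

```text
clock: 53.95
tcp_pos: [0.5378, -0.0863, 0.3002]
orientation: [0.359, 3.121, 0.0]
contact_force: [0.2, 0.2, -1.3]
grip_width: 0.0249
```

```bash
python3 st.py; python3 - <<'E'
from h import *
c,im=snap('wrist','g1.png');c2,im2=snap('side','g2.png')
q=w2px(c,(.537,-.088,.0855));print(q,w2px(c,get_obs()['tcp_pos']-[0,0,.1795]))
u,v=q.astype(int)
g=im[v-26:v+20,u-30:u+30].max(2).astype(int)
for r in g[::2]:print(' '.join('%3d'%x for x in r[::2]))
E
```

```text
j7 1.4862386306858824 [ 0.5378 -0.0863  0.3002] yaw 76.9 0.024933623048894536 [ 0.2  0.2 -1.3] M [-0.04  0.04 -0.03]
[254.1131908  184.41573575] [255.58353361 193.74174305]
178 178 176 179 174 172 174 173 181 156 119  97  85  80  81  78  73  80  83  75  84  82  84  84  96 117 165 170 170 168
178 179 178 177 175 173 173 175 155 111  78  83  76  72  76  80  84  85  80  82  84  80 120 146 163 166 168 170 172 167
181 181 177 176 175 176 178 166  98  75  74  75  69  82  81  69  70  73  79  80  85  73 128 169 174 172 170 171 170 168
173 177 180 177 176 176 175 135  81  70  97 112 128 140 144 120  82  73  77  72  75  78 102 166 174 166 171 174 173 171
172 178 177 182 178 180 160  96  88 128 158 166 168 176 178 166 101  77  84  74  69  79  92 129 166 173 174 173 175 171
168 181 178 179 179 168 108 105 148 174 184 187 188 193 196 197 141  78  76  84  94  89  79  84 148 175 174 168 171 170
168 176 179 178 179 150 101 156 178 185 195 197 193 182 177 187 149 100  81  88 147 148  96  80 143 174 171 173 171 171
165 179 176 177 184 132 136 174 181 188 190 188 131 100  94  99 138 157  91 109 189 173
[... 1132 characters left out ...]
 172 177 186 191 194 199 206 151  63  71  75  77  76 131 188 185 181 163 154 175 172 175 173 175 174
193 192 181 169 182 176 165 182 193 189 194 194 156  62  47  44  28  39  56 123 149 161 152 171 176 174 175 177 173 172
190 194 187 168 177 179 177 173 192 184 155 112  73  33  13  10  16  20  19  35  45  69 100 150 172 177 176 174 169 171
194 194 191 170 176 180 185 176 149 102  61  25  16   9  19  20  18  26   7  28  26  22  22  57 106 149 174 173 175 176
192 193 189 176 172 183 174 130  66  22  11  18  27  17  20  17  29  11  22  26  22  22  18  22  21  66 134 174 174 173
193 191 192 189 166 177 124  51   9  16  11  23  19  20  31  25  30  21  18  18  15  24  16  32  14  18  47 125 171 176
```

{"name": "jog_arm", "arguments": {
  "plan": [
    [[0,-0.3,-1],0.02],
    [[0,0,-1.2],0],
    [[0,0,-0.6],0],
    [[0,0,-0.3],0],
    [[0,0,-0.3],0],
    [[0,0,-0.3],0],
    [[0,0,-0.2],0],
    [[0,0,0],0],
    [[0,0,0],0]
  ]
}}

```text
clock: 54.95
tcp_pos: [0.5378, -0.0895, 0.2611]
orientation: [0.326, 3.124, 0.0]
contact_force: [0.7, 0.3, -0.8]
grip_width: 0.0251
```

```bash
python3 st.py
```

```text
j7 1.5303762327124593 [ 0.5378 -0.0895  0.2611] yaw 78.1 0.025080479758687782 [ 0.7  0.3 -0.8] M [-0.    0.02 -0.06]
```

{"name": "jog_arm", "arguments": {
  "plan": [
    [[0,0,-0.2],0],
    [[0,0,-0.2],0],
    [[0,0,-0.1],0],
    [[0,0,0],0],
    [[0,0,0],0]
  ]
}}

```text
clock: 55.45
tcp_pos: [0.5382, -0.0896, 0.2574]
orientation: [0.326, 3.123, 0.001]
contact_force: [-3.6, -0.2, 11.6]
grip_width: 0.0249
```

{"name": "jog_arm", "arguments": {
  "plan": [
    [[0,0,0],-0.1],
    [[0,0,0],-0.1],
    [[0,0,-0.02],-0.1],
    [[0,0,-0.03],-0.1],
    [[0,0,-0.03],-0.1],
    [[0,0,-0.03],-0.1],
    [[0,0,-0.03],-0.1],
    [[0,0,-0.03],-0.1],
    [[0,0,0],0]
  ]
}}

```text
clock: 56.35
tcp_pos: [0.5384, -0.0909, 0.2558]
orientation: [1.52, 2.746, -0.0]
contact_force: [-3.1, -2.0, 10.6]
grip_width: 0.0245
```

```bash
python3 st.py
```

```text
j7 0.8040098196576267 [ 0.5384 -0.0909  0.2558] yaw 32.1 0.024525461254633767 [-3.1 -2.  10.6] M [-0.86  0.87  0.  ]
```

{"name": "jog_arm", "arguments": {
  "plan": [
    [[0,0,-0.03],-0.1],
    [[0,0,-0.03],-0.1],
    [[0,0,-0.03],-0.1],
    [[0,0,-0.03],-0.1],
    [[0,0,-0.02],-0.1],
    [[0,0,-0.02],-0.1],
    [[0,0,-0.02],-0.1],
    [[0,0,-0.02],-0.1],
    [[0,0,0],0],
    [[0,0,0],0]
  ]
}}

```text
clock: 57.35
tcp_pos: [0.538, -0.0917, 0.2539]
orientation: [2.468, 1.94, -0.0]
contact_force: [-4.8, -3.8, 13.1]
grip_width: 0.0249
```

{"name": "jog_arm", "arguments": {
  "plan": [
    [[0,0,-0.03],-0.1],
    [[0,0,-0.03],-0.1],
    [[0,0,-0.02],-0.1],
    [[0,0,-0.02],-0.1],
    [[0,0,-0.02],-0.1],
    [[0,0,-0.02],-0.1],
    [[0,0,-0.02],-0.1],
    [[0,0,0],0],
    [[0,0,0],0]
  ]
}}

```text
clock: 58.25
tcp_pos: [0.5375, -0.0919, 0.2522]
orientation: [2.984, 0.976, -0.001]
contact_force: [-5.9, -4.1, 15.1]
grip_width: 0.0247
```

```bash
python3 st.py
```

```text
j7 -0.49644902302840604 [ 0.5375 -0.0919  0.2522] yaw -53.8 0.02473849303967516 [-5.9 -4.1 15.1] M [-1.26  1.79  0.03]
```

{"name": "jog_arm", "arguments": {
  "plan": [
    [[0,0,-0.02],-0.1],
    [[0,0,-0.02],-0.1],
    [[0,0,-0.01],-0.1],
    [[0,0,0],-0.1],
    [[0,0,0],0],
    [[0,0,0],0]
  ]
}}

```text
clock: 58.85
tcp_pos: [0.5378, -0.0907, 0.2516]
orientation: [3.12, 0.365, 0.001]
contact_force: [-5.1, -1.1, 14.7]
grip_width: 0.0245
```

```bash
python3 st.py
```

```text
j7 -0.8247126156512073 [ 0.5378 -0.0907  0.2516] yaw -76.6 0.024464019100799084 [-5.1 -1.1 14.7] M [-0.37  1.53  0.01]
```

{"name": "jog_arm", "arguments": {
  "plan": [
    [[0,0,0],-0.08],
    [[0,0,0],-0.04],
    [[0,0,0],0],
    [[0,0,0],0]
  ]
}}

```text
clock: 59.25
tcp_pos: [0.5379, -0.0905, 0.2516]
orientation: [3.136, 0.179, 0.001]
contact_force: [-4.1, -0.6, 15.3]
grip_width: 0.0251
```

```bash
python3 st.py
```

```text
j7 -0.9210525140426543 [ 0.5379 -0.0905  0.2516] yaw -83.5 0.025085915548946895 [-4.1 -0.6 15.3] M [-0.2   1.55  0.21]
```

{"name": "jog_arm", "arguments": {
  "plan": [
    [[0,0,0],-0.05],
    [[0,0,0],0],
    [[0,0,0],0]
  ]
}}

```text
clock: 59.55
tcp_pos: [0.5379, -0.0905, 0.2516]
orientation: [3.14, 0.101, 0.001]
contact_force: [-4.3, -0.5, 15.0]
grip_width: 0.025
```

```bash
python3 st.py
```

```text
j7 -0.9611223424149807 [ 0.5379 -0.0905  0.2516] yaw -86.3 0.02496461931403547 [-4.3 -0.5 15. ] M [-0.28  1.49  0.34]
```

{"name": "jog_arm", "arguments": {
  "plan": [
    [[0,0,0],0.1],
    [[0,0,0.1],0.1],
    [[0,0,0.2],0.05],
    [[0,0,0.3],0],
    [[0,0,0.4],0],
    [[0,0,0.5],0],
    [[0,0,1],0],
    [[0,0,2],0],
    [[0,0,0.8],0],
    [[0,0,0],0],
    [[0,0,0],0]
  ]
}}

```text
clock: 60.65
tcp_pos: [0.5375, -0.0893, 0.3029]
orientation: [-3.103, -0.491, 0.0]
contact_force: [-0.2, -0.3, -1.1]
grip_width: 0.0253
```

```bash
python3 st.py
```

```text
j7 -0.821008291125725 [ 0.5375 -0.0893  0.3029] yaw -72.0 0.025281639611911554 [-0.2 -0.3 -1.1] M [ 0.03 -0.01 -0.03]
```

{"name": "jog_arm", "arguments": {
  "plan": [
    [[-0.5,-1.4,0],-0.0126],
    [[-1,-2.8,0],-0.0126],
    [[-1,-3,0],-0.0126],
    [[-1,-3,0],-0.0126],
    [[-1,-3,0],-0.0126],
    [[-1,-3,0],-0.0126],
    [[-1,-3,0],-0.0126],
    [[-1,-3,0],-0.0126],
    [[-1,-2.5,0],-0.0126],
    [[-0.65,-1.2,0],-0.0126],
    [[0,0,0],0],
    [[0,0,0],0]
  ]
}}

```text
clock: 61.85
tcp_pos: [0.4463, -0.3478, 0.3027]
orientation: [-3.127, -0.295, 0.001]
contact_force: [-0.3, 0.7, -1.7]
grip_width: 0.025
```

{"name": "jog_arm", "arguments": {
  "plan": [
    [[0,0,0],0],
    [[0,0,0],0]
  ]
}}

```text
clock: 62.05
tcp_pos: [0.4471, -0.3471, 0.3029]
orientation: [-3.127, -0.299, -0.0]
contact_force: [0.1, 0.6, -1.1]
grip_width: 0.0252
```

```bash
python3 st.py
```

```text
j7 -0.4125316664864597 [ 0.4471 -0.3471  0.3029] yaw -79.1 0.025203582652724064 [ 0.1  0.6 -1.1] M [-0.01  0.   -0.02]
```

{"name": "jog_arm", "arguments": {
  "plan": [
    [[-0.1,-0.12,-1],0],
    [[0,0,-1.5],0],
    [[0,0,-1],0],
    [[0,0,0],0],
    [[0,0,-0.5],0],
    [[0,0,-0.5],0],
    [[0,0,-0.5],0],
    [[0,0,0],0],
    [[0,0,0],0]
  ]
}}

```text
clock: 62.95
tcp_pos: [0.4453, -0.3495, 0.253]
orientation: [-3.127, -0.295, -0.0]
contact_force: [0.5, 0.8, -2.1]
grip_width: 0.0251
```

```bash
python3 st.py
```

```text
j7 -0.35854271910584296 [ 0.4453 -0.3495  0.253 ] yaw -79.2 0.025124259459159887 [ 0.5  0.8 -2.1] M [ 0.06 -0.26  0.01]
```

{"name": "jog_arm", "arguments": {
  "plan": [
    [[0.05,0.08,-0.8],0],
    [[0,0,-1],0],
    [[0,0,-1.2],0],
    [[0,0,-1.2],0],
    [[0,0,-1],0],
    [[0,0,-0.6],0],
    [[0,0,-0.3],0],
    [[0,0,-0.1],0],
    [[0,0,0],0],
    [[0,0,0],0]
  ]
}}

```text
clock: 63.95
tcp_pos: [0.4457, -0.3491, 0.1915]
orientation: [3.127, 0.294, 0.001]
contact_force: [-0.2, 0.2, -1.3]
grip_width: 0.025
```

```bash
python3 st.py
```

```text
j7 -0.2934330817068118 [ 0.4457 -0.3491  0.1915] yaw -79.2 0.024950140450618236 [-0.2  0.2 -1.3] M [-0.   -0.    0.03]
```

{"name": "jog_arm", "arguments": {
  "plan": [
    [[0,0,-0.15],0],
    [[0,0,-0.1],0],
    [[0,0,0],0]
  ]
}}

```text
clock: 64.25
tcp_pos: [0.4458, -0.3492, 0.1896]
orientation: [-3.128, -0.294, -0.002]
contact_force: [-1.6, 2.7, 8.6]
grip_width: 0.0254
```

{"name": "jog_arm", "arguments": {
  "plan": [
    [[0,0,0],0],
    [[0,0,0],0],
    [[0,0,0],0],
    [[0,0,0],0],
    [[0,0,1.5],0],
    [[0,0,3],0],
    [[0,0,4],0],
    [[0,0,4],0],
    [[0,1,2],0],
    [[0,4,0],0],
    [[0,4,0],0],
    [[0,4,0],0]
  ],
  "hand": 5
}}

```text
clock: 65.45
tcp_pos: [0.4453, -0.2182, 0.3344]
orientation: [-3.128, -0.292, -0.001]
contact_force: [0.0, 1.1, -0.7]
grip_width: 0.0499
```

{"name": "jog_arm", "arguments": {
  "plan": [
    [[0,4,0],0],
    [[0.5,4,0],0.1],
    [[0.5,4,0],0.1],
    [[0.5,3,0],0.1],
    [[0,0,0],0.1],
    [[0,0,0],0.1],
    [[0,0,0],0],
    [[0,0,0],0],
    [[0,0,0],0]
  ]
}}

```text
clock: 66.35
tcp_pos: [0.4606, -0.0694, 0.3339]
orientation: [-2.959, -1.055, -0.0]
contact_force: [0.1, -0.2, -0.4]
grip_width: 0.0498
```

```bash
python3 st.py; python3 - <<'E'
from h import *
c,im=snap('wrist','z1.png');s,i2=snap('scene','z2.png');d,i3=snap('side','z3.png')
big=np.zeros((600,800,3),np.uint8)
big[:300,:400]=cv2.resize(im,(400,300),interpolation=cv2.INTER_AREA)
big[:300,400:]=cv2.resize(i2[135:255,130:290],(400,300),interpolation=cv2.INTER_CUBIC)
big[300:,:400]=cv2.resize(i3[130:340,160:440],(400,300),interpolation=cv2.INTER_CUBIC)
big[300:,400:]=cv2.resize(i2,(400,300),interpolation=cv2.INTER_AREA)
cv2.imwrite('pics/z.png',big[:,:,::-1])
E
```

```text
j7 -0.7096804498197162 [ 0.4606 -0.0694  0.3339] yaw -50.8 0.04978534741817554 [ 0.1 -0.2 -0.4] M [ 0.04 -0.04  0.04]
```

View pics/z.png

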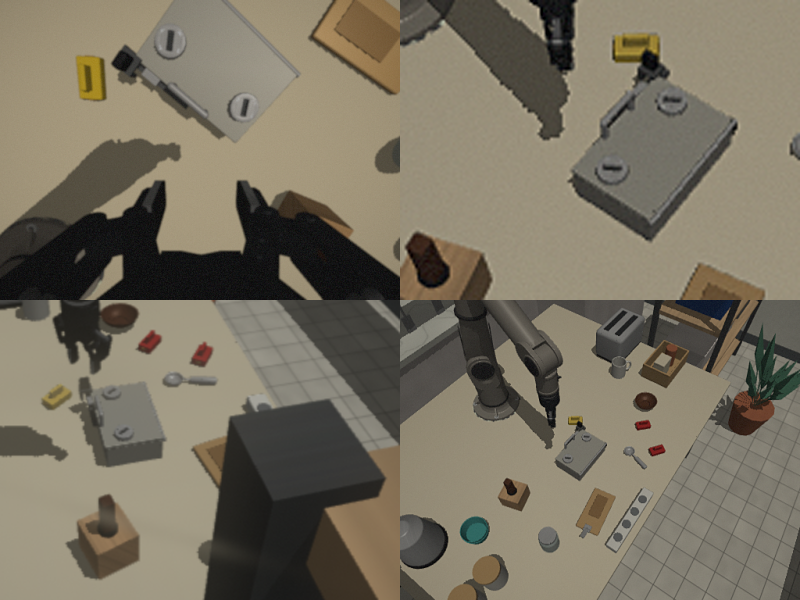

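```bash
python3 - <<'E'
from h import *
c=get_calibration('wrist');im=cv2.imread('pics/z1.png').max(2).astype(int)
for n,p in (('L',(.537,.0515,.08)),('R',(.537,-.0885,.08))):
    u,v=w2px(c,p); 
    yy,xx=np.mgrid[int(v)-22:int(v)+22,int(u)-22:int(u)+22]
    pts=[]
    for x,y in zip(xx.ravel(),yy.ravel()):
        w=px2w(c,x,y,.08)
        if np.linalg.norm(w[:2]-p[:2])<.0145 and im[y,x]<115: pts.append(w[:2])
    pts=np.array(pts);m=pts.mean(0);_,s,vt=np.linalg.svd(pts-m)
    print(n,(u,v),len(pts),m,s/np.sqrt(len(pts))*np.sqrt(12),np.degrees(np.arctan2(vt[0,1],vt[0,0]))%180)
E
```

```text
L (np.float64(216.5345692594058), np.float64(50.922978292092935)) 258 [0.53723316 0.05055898] [0.02647371 0.00992952] 29.91283152985872
R (np.float64(313.2807536125024), np.float64(135.78549977391057)) 172 [ 0.5355869  -0.08926463] [0.0256062  0.00878051] 30.25642758429845
```

Both slots read about 30°. The home angle should be 31° (180° minus 2.6 rad), so both screws are home. I'll hand it in.

```bash
python3 -c "
from bench import *
print(hand_in())"
```

```text
the job is handed in; nothing more can be done
None
```

The job is done and handed in at about 66 s of the 210 s allowed. `hand_in()` gave no verdict.

- **Tab and lid:** I slid the tab aside to its stop and lifted the lid to about 1.7 rad, where it stayed open.
- **Packs:** I laid all three dark packs flat in the box, fin up. The camera showed all three in the bay before I closed the lid. The red and yellow look-alikes were left alone.
- **Closing:** I pressed the lid shut until it met its stop, at up to 33 N.
- **Screws:** I drove both clockwise until the torque rose to 0.38 N m (left) and 0.34 N m (right), well above the 0.08 N m friction. In the last picture both slots lie at about 30°. If the slots start out along the box's x, as their start angles suggest, fully home would be 31°.
- **Screwdriver:** It is back upright in its stand, with its flange resting on the top. I had to put it back once to grip it the other way round.

**Disagreements:** The first position readings from the scene and side cameras differed from the wrist camera by about 6–8 mm. I used the wrist readings, and the grips confirmed them. No check failed.

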